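Load the stone tumbler and close it with its wing knob

ROBOT

A 6-joint arm with a two-finger parallel gripper is mounted at the origin on the work surface. World frame = base frame: x ahead of the robot, y to its left, z up, the work surface at z = 0. Lengths are in m, angles in rad, forces in N, time in s.
With the tool pointing down it reaches from about 0.35 to 0.725 m from the base axis. Payload 4.3 kg.
Tool frame: the origin (TCP) lies midway between the tips of the shut fingers; the grasp point (between the pads) lies 19 mm behind it; z points along the fingers, y is the direction in which the jaws open and shut (so a half turn about z gives the same grasp; the last joint's range is limited). The gripper opens to 85 mm and grips with 20 to 120 N. Pads are 22 mm wide; open, the fingers measure 114 mm over their backs; the gripper's body (76 mm by 85 mm) begins 54 mm behind the grasp point. The pads swing forward as they close: fully open they stand 13 mm farther back than shut.
Start: joints at [1.016, 0.377, 0.081, 1.274, 0, 1.46], TCP at [0.247, 0.519, 0.231] pointing down, gripper open.
Joint ranges: [-2.72, 2.72], [-0.84, 1.66], [-1.02, 1.22], [-1.77, 2.12], [-1.37, 1.28], [-3.14, 3.14]. Speed limits (rad/s): [2.57, 2.57, 3.14, 3.14, 3.14, 3.14].

INTERFACE

Orientations are given as a 3x3 rotation matrix whose columns are the frame's x, y, z axes.
In Python, from cell import state, eyes, hand_in, finder gives the robot as it stands.
- The arm moves only by the shell command python3 -m pendant 'ROWS' [FORCE]. ROWS is JSON, a list that holds one entry, the list of rows, each a list of 7 numbers: the shift along the tool's x, y, z in mm, then the turn, a rotation vector about the tool's x, y, z in rad, then the closure, from 0 (fully open) to 1 (shut). A call has 1 to 20 rows; each row shifts and turns the pose as measured when the row begins, along the tool's axes as they then stand; what a row does not reach is not made up. A row lasts 1/10 s, in which the tool goes at most 50 mm and 8.59 degrees, less where a joint would pass 70% of its speed; a pose out of reach is approached as far as the arm can. A call is refused whole if a number of a shift passes 50 or a number of a turn 0.15, either way. A call with a gripper value outside its range is refused whole. The fingers move at their own pace and stop on an object; FORCE is the grip in N (left out, the last holds). Time passes only in rows, so rows that do not move let the fingers close. It gives the time, the measured TCP pose, the force and the opening at its end, in the units of the state.
- state(): the state, without advancing time (a new reading comes with each control period).
- eyes.snapshot(name): name is "scene" or "top" or "wrist"; returns (picture, depth): 384x512x3 uint8, blue, green, red; 384x512 float32, m along the optical axis (not along the pixel's ray), 0 where there is no reading.
- eyes.camera_info(name): a dict with "vfov" (degrees; the focal length in pixels is half the picture's height over the tangent of half this angle, whatever the lens; pixels are square), "cx", "cy" (the principal point, pixels), "extrinsics" (4x4, takes a point from camera to world coordinates). Camera axes: x right, y up, looking along -z (the intrinsics and any distortion apply to the point x, -y, -z); pixel columns grow to the right and rows downward; lengths in m; the calibration is good to about 2 mm. The wrist camera is an equidistant fisheye: a pixel r from the principal point sees the ray r / f radians off the axis. A picture is of the moment at which its call begins: read the wrist's pose just before it. camera_info takes no time and is no camera call; for the wrist camera it gives the pose at the moment of the call.
- hand_in(): hands the job in, once; it reports no verdict.
Trained networks look in the newest picture that a camera, given by its name, has taken for a name from the list of things; names that differ only in an ending like _2 or _b are one class to them, and where a whole thing is asked for, a point or a joint stands for the part that bears it (a point fixed in the world has none). Each returns a list of dicts, best first, with "score" (0 to 1); they miss things now and then, are a little off and sometimes report something else, mostly with a low value. They report only what shows in the picture. A call takes as long as a camera call. They do not tell look-alikes from the thing itself.
- finder.search_frame(name, camera): "centre" ([column, row] in pixels, amid what is visible of it).
The state is a dict: "clock": time; "qpos": joint angles; "joint_vel": joint speeds; "joint_torque": joint torques, N m; "tool_pos": TCP position; "tcp_rot": TCP orientation; "contact_force": force on the tool from outside, world axes, zero at the start; "wrist_torque": the same for the moment, N m; "opening": finger opening in m.
Only numpy, scipy, OpenCV 4.12 (cv2) and the standard library are available. Lean on these libraries where they do the work, as an engineer would, in place of code of your own. Each camera call takes 0.05 s, during which the arm holds its last target. There are 200 camera calls.

TASK

Load the tumbler: use the scoop to scoop up the rough stones from the tray (several at a time; a straggler may be put in with the fingers) and tip all of them into the bowl, lay the scoop back flat in the tray, and put the clear lid on the bowl over the stud. Then set the red wing knob on the stud, turn it backwards (anticlockwise from above) until the thread clicks and the knob drops, and only then turn it forwards until it is snug down on the lid. Leave the other things on the bench alone.

Things in the scene. Friction and masses are not known exactly. Their poses are not given: they have to be found in the camera images.
- stud (a point): Centre of the top of the white upright stud in the middle of the tumbler (a fixed machine), 178 mm above the bench; z up, x and y the machine's own, turned about the vertical (red switch on the -x side of its blue housing, which is 176 mm across). The stud is 27 mm across over its thread, with a conical tip 11 mm across at the top; it stands 37 mm out of the lid's collar when the lid is on.
- thread_start (a point): One of the two starts of the stud's coarse round right-hand thread, on the machine's +x side, 11 mm off the axis, 7 mm below the stud's top; the other is opposite (-x). The 4 mm ridges go down clockwise, 17.5 mm a turn. Turned back, the knob climbs them (let it rise); once its wing is in line with the machine's x axis and up to 0.4 rad past, it drops 8 mm by its own weight if free: the click.
- bowl_rim (a point): Centre of the mouth of the tumbler's grey round bowl, level with its rim, 115 mm above the bench, 63 mm below the stud's top. The bowl is 150 mm across outside, wall 4 mm, 50 mm deep; the stud (27 mm) stands in its middle, so stones go in beside it.
- lid_collar (a point): Centre of the lid's raised orange collar, 18 mm above the lid's underside. The lid is a clear disc, 158 mm across, 5 mm thick; the collar is round, 56 mm across, its top 26 mm above the underside, with a 36 mm hole for the stud. It lies flat on the bench, collar up (z). On the bowl its underside lies on the rim, and this point is 45 mm below the stud's top. About 140 g.
- knob_wing (a point): Centre of the red knob's wing, 51 mm above the knob's underside: an upright flat grip, 60 mm long (x), 16 mm thick (y), 22 mm tall, 41 to 62 mm above the underside, a white dot at each end. Below it is a round skirt, 48 mm across. z up; it stands upright on the bench. 160 g. It also turns with the fingers standing loosely (2 to 3 mm play) beside the wing, and is then free to rise and drop.
- knob_foot (a point): Centre of the knob's underside: a 28 mm bore with two lugs inside, on the x axis, 18 mm up; under 1 mm play on the stud. Height below the stud's top: set on the thread 21 to 30 mm, by angle; at the top, before the click, 21; just after the click 29; home on the lid's collar, some 2.5 to 3 rad clockwise from the click, 37; it then goes tight at 0.2 to 0.4 N m: do not force it.
- tray: Blue tray fixed to the bench, 92 mm wide outside, 84 inside, walls 4 mm thick and 32 mm high, floor 4 mm thick; x along its length, z up, origin on the bench. Inside, the floor runs from 125 mm behind the origin (-x, the near end) to 119 mm ahead of it (+x, the far end, by the stones); the far end wall leans outwards by 25 degrees from there and is 51 mm high, for scooping against; the sides rise to it.
- scoop_pan (a point): Point on the scoop 14 mm above the middle of its pan's underside. The aluminium scoop's pan is 90 mm long (x), 76 mm wide (y), floor 2 mm thick, side and back walls 26 to 30 mm high (sides cut down to 9 mm in front), open to the front (+x), where the floor is bevelled to a thin edge; this edge is 45 mm ahead of this point. z is up when it lies flat. 110 g.
- scoop_grip (a point): Point in the scoop's black handle, 85 mm behind the middle of the pan and 60 mm above its underside. The handle is level, 94 mm long along the scoop's x (from 51 to 145 mm behind the middle of the pan), 18 mm wide, 14 mm high, its back end free. At the start the scoop lies in the near half of the tray with its open front towards the stones.
- stone0 (a point): Centre of rough stone 0 (purple), an irregular nugget about 25 mm across and 20 mm high, 22 g, lying in the tray; None if it is not there
- stone1 (a point): Centre of rough stone 1 (red-brown), an irregular nugget about 25 mm across and 20 mm high, 22 g, lying in the tray; None if it is not there
- stone2 (a point): Centre of rough stone 2 (green), an irregular nugget about 25 mm across and 20 mm high, 22 g, lying in the tray; None if it is not there
- stone3 (a point): Centre of rough stone 3 (ochre), an irregular nugget about 25 mm across and 20 mm high, 22 g, lying in the tray; None if it is not there
- stone4 (a point): Centre of rough stone 4 (grey), an irregular nugget about 25 mm across and 20 mm high, 22 g, lying in the tray; None if it is not there
- stone5 (a point): Centre of rough stone 5 (pink), an irregular nugget about 25 mm across and 20 mm high, 22 g, lying in the tray; None if it is not there
- snowman_a: Bystander: white snowman cut-out with black hat, 155 mm tall, beyond the tumbler; origin under its middle; leave it where it is
- snowman_b: Bystander: smaller white snowman cut-out with blue hat, beyond the tray; origin under its middle; leave it where it is
- rover: Bystander: small blue two-wheeled robot car, 110 x 100 mm, 70 mm tall; origin under its middle; leave it where it is
- tape: Bystander: yellow roll of tape lying flat, 68 mm across, 24 mm tall; origin under its middle; leave it where it is
- specimen: Bystander: grey rock specimen with purple crystals, 60 mm across; origin under its middle (at its centre); leave it where it is
- loupe: Bystander: black magnifier, 38 mm across, 27 mm tall; origin under its middle; leave it where it is
Mind the look-alikes: they are no part of the job. What is meant by the part that bears lid_collar is not green, and is the smaller of those in its own colour.

How it is judged:
By the outcome, as a careful person would: the job done as asked, in the order asked, and still so for the second after the job is handed in, with the robot touching nothing.
Of rock0, rock1, rock2, rock3, rock4, rock5 only 4 to 6 are there at a start; the rules pass over those that are not, and their reading is None.
At some moment in a run one of lid, knob may be knocked a few centimetres aside while the robot is not near it.
It also fails if it takes over 210 s, if anything falls off the work surface, if the arm or the gripper's body presses on something with over 40 N, if the wrist force passes 120 N, or if a joint passes its speed limit or range.

## Working session

There is one attempt and no reset: what is moved stays moved. The work goes in short steps, Python scripts to look and compute and a shell command to move; the robot and the scene stay as the last step left them, time stands still between calls to the robot, and variables do not carry over. Pictures are saved under pics/ and viewed, about 12 in all and at most 16, crops included, and the job is handed in when it is done.

```bash
ls; mkdir -p pics; cat > h.py <<'E'
import numpy as np, cv2
from cell import state, eyes, finder
def snap(n):
    info=eyes.camera_info(n); p,d=eyes.snapshot(n); return p,d,info
def ray(info,u,v,n,h=384):
    f=h/2/np.tan(np.radians(info['vfov'])/2)
    x=(u-info['cx'])/f; y=(v-info['cy'])/f
    if n=='wrist':
        r=np.hypot(x,y); s=np.tan(r)/r if r>1e-9 else 1.
        x,y=x*s,y*s
    return np.array([x,-y,-1.])
def w(info,u,v,dep,n):
    T=np.array(info['extrinsics']); return T[:3,:3]@(ray(info,u,v,n)*dep)+T[:3,3]
def atz(info,u,v,z,n):
    T=np.array(info['extrinsics']); d=T[:3,:3]@ray(info,u,v,n); o=T[:3,3]
    return o+d*(z-o[2])/d[2]
def cloud(info,d,n):
    H,W=d.shape; u,v=np.meshgrid(np.arange(W),np.arange(H))
    f=H/2/np.tan(np.radians(info['vfov'])/2)
    x=(u-info['cx'])/f; y=(v-info['cy'])/f
    if n=='wrist':
        r=np.hypot(x,y)+1e-9; s=np.tan(np.minimum(r,1.5))/r; x=x*s;y=y*s
    P=np.stack([x,-y,-np.ones_like(x)],-1)*d[...,None]
    T=np.array(info['extrinsics']); Q=P@T[:3,:3].T+T[:3,3]; Q[d<=0]=np.nan; return Q
E
cat > a.py <<'E'
from h import *
ims=[]
for n in ['scene','top']:
    p,d,i=snap(n); cv2.imwrite(f'pics/{n}0.png',p); np.savez(f'{n}0.npz',p=p,d=d)
    print(n,i['vfov'],i['cx'],i['cy'],np.round(i['extrinsics'],3).tolist(),[k for k in i])
    for t in ['stud','bowl_rim','lid_collar','knob_wing','knob_foot','tray','scoop_pan','scoop_grip']+['stone%d'%k for k in range(6)]:
        if n=='scene': continue
        r=finder.search_frame(t,n)
        print(t,[(round(q['score'],2),np.round(q['centre']).tolist(), np.round(w(i,*q['centre'],d[int(q['centre'][1]),int(q['centre'][0])],n),3).tolist()) for q in r[:4]])
s=state();print(s['clock'],s['tool_pos'],np.round(s['tcp_rot'],3).tolist(),s['opening'])
E
python3 a.py
```

```text
pics
scene 47.7666954799893 252.93528251720562 188.3804726098941 [[0.245, -0.787, 0.567, 1.25], [0.97, 0.196, -0.146, -0.163], [0.004, 0.585, 0.811, 1.208], [0.0, 0.0, 0.0, 1.0]] ['vfov', 'cx', 'cy', 'extrinsics']
top 45.72265947489075 252.7632829700979 187.21078268188924 [[-0.026, 0.997, -0.075, 0.409], [-1.0, -0.025, 0.005, 0.025], [0.003, 0.075, 0.997, 1.679], [0.0, 0.0, 0.0, 1.0]] ['vfov', 'cx', 'cy', 'extrinsics']
stud [(0.72, [321.0, 120.0], [0.76, -0.229, 0.094]), (0.64, [261.0, 175.0], [0.573, -0.014, 0.067])]
bowl_rim [(0.79, [258.0, 171.0], [0.576, 0.0, 0.17])]
lid_collar [(0.85, [188.0, 197.0], [0.504, 0.255, -0.002]), (0.74, [131.0, 211.0], [0.458, 0.46, 0.025]), (0.71, [146.0, 266.0], [0.255, 0.415, -0.001]), (0.36, [327.0, 203.0], [0.468, -0.253, 0.005])]
knob_wing [(0.63, [191.0, 164.0], [0.618, 0.236, 0.057])]
knob_foot [(0.62, [190.0, 165.0], [0.615, 0.24, 0.069])]
tray [(0.68, [323.0, 173.0], [0.581, -0.243, 0.008])]
scoop_pan [(0.9, [327.0, 205.0], [0.461, -0.255, -0.0])]
scoop_grip [(0.57, [324.0, 205.0], [0.462, -0.243, 0.005])]
stone0 []
stone1 []
stone2 []
stone3 []
stone4 []
stone5 []
0.8 [0.24744861 0.51911153 0.2313697 ] [[-0.903, 0.43, 0.0], [0.43, 0.903, 0.0], [-0.0, 0.0, -1.0]] 0.08536047362987612
```

```bash
python3 - <<'E'
import cv2
a=cv2.imread('pics/top0.png');b=cv2.imread('pics/scene0.png')
cv2.imwrite('pics/top0c.png',cv2.resize(a[90:300,100:380],None,fx=2.8,fy=2.8,interpolation=cv2.INTER_CUBIC))
cv2.imwrite('pics/scene0c.png',cv2.resize(b,None,fx=1.5,fy=1.5,interpolation=cv2.INTER_CUBIC))
E
```

```text
(no output)
```

View pics/top0c.png

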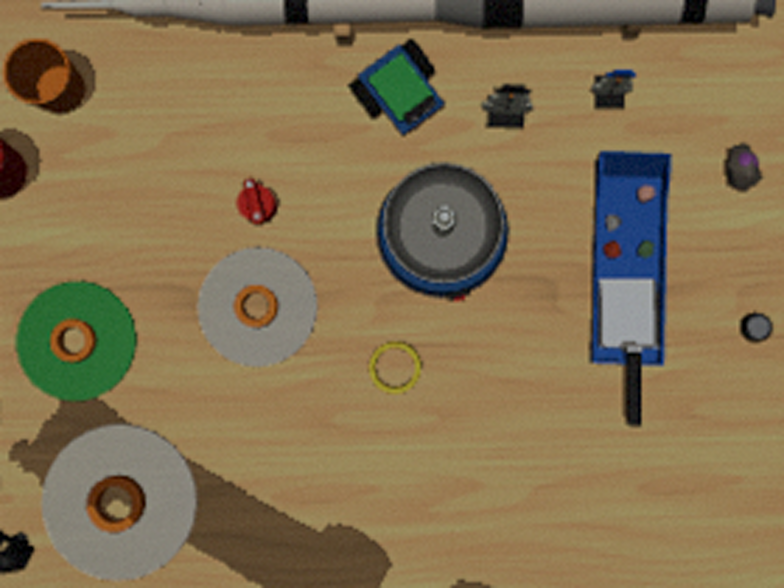

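View pics/scene0c.png

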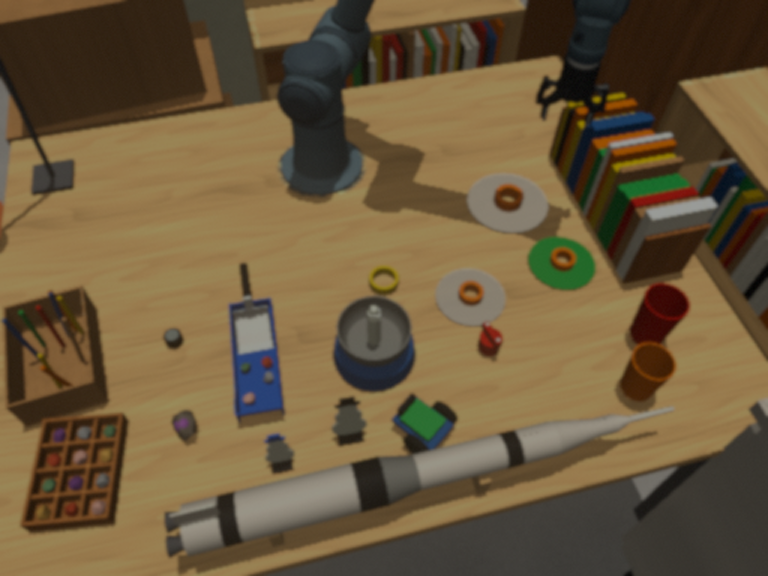

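Top view shows the lids at pixels (192,199), small and clear; (126,211), green; and (142,269), large and clear. The target is the small clear one at (192,199). The knob is at (191,162), the tumbler at (258,170) and the tray at (326,183). There are 4 stones: pink, grey, red-brown and green. I'll take a wrist view of the tray next.

```bash
python3 -m pendant '[[[-32,-36,-6,0,0,0,0],[-32,-36,-6,0,0,0,0],[-32,-36,-6,0,0,0,0],[-32,-36,-6,0,0,0,0],[-32,-36,-6,0,0,0,0],[-32,-36,-6,0,0,0,0],[-32,-36,-6,0,0,0,0],[-32,-36,-6,0,0,0,0],[-32,-36,-6,0,0,0,0],[-32,-36,-6,0,0,0,0],[-32,-36,-6,0,0,0,0],[-32,-36,-6,0,0,0,0],[-32,-36,-6,0,0,0,0],[-32,-36,-6,0,0,0,0],[-32,-36,-6,0,0,0,0],[0,0,0,0,0,-0.13,0],[0,0,0,0,0,-0.13,0],[0,0,0,0,0,-0.13,0],[0,0,0,0,0,0,0]]]'
cat > v.py <<'E'
import sys
from h import *
tag=sys.argv[1]; p,d,i=snap('wrist'); cv2.imwrite(f'pics/{tag}.png',cv2.resize(p,None,fx=1.5,fy=1.5)); np.savez(tag+'.npz',p=p,d=d,T=np.array(i['extrinsics']),vf=i['vfov'],cx=i['cx'],cy=i['cy'])
print(i['vfov'],np.round(i['extrinsics'],3).tolist()); s=state();print(s['clock'],s['qpos'],s['tool_pos'],np.round(s['tcp_rot'],3).tolist(),np.round(s['contact_force'],2))
Q=cloud(i,d,'wrist'); 
for t in sys.argv[2:]:
    for q in finder.search_frame(t,'wrist')[:2]:
        u,v=q['centre']; print(t,round(q['score'],2),[round(u),round(v)],np.round(Q[int(v),int(u)],3))
E
python3 v.py w1 scoop_pan scoop_grip stone0 stone1 stone2 stone3 stone4 stone5 stud
```

```text
clock: 2.7
tool_pos: [0.4572, -0.1988, 0.3244]
tcp_rot: [[-0.999, 0.04, 0.013], [0.04, 0.999, -0.002], [-0.013, -0.001, -1.0]]
contact_force: [0.9, -0.1, -0.2]
opening: 0.0857
65.70646984690485 [[0.041, -0.945, -0.325, 0.375], [0.999, 0.038, 0.015, -0.194], [-0.001, -0.326, 0.945, 0.465], [0.0, 0.0, 0.0, 1.0]]
2.75 [-0.54084593  0.20065018  0.07886391  1.4367745   0.00552857 -0.49850445] [ 0.45716971 -0.19872458  0.32442073] [[-0.999, 0.042, 0.013], [0.042, 0.999, -0.002], [-0.013, -0.001, -1.0]] [ 0.63 -0.23  0.14]
scoop_grip 0.97 [226, 145] [ 0.456 -0.247  0.005]
stone0 0.72 [218, 246] [ 0.626 -0.27   0.021]
stone0 0.6 [240, 225] [ 0.587 -0.231  0.02 ]
stone1 0.72 [218, 246] [ 0.626 -0.27   0.021]
stone1 0.6 [240, 225] [ 0.587 -0.231  0.02 ]
stone2 0.72 [218, 246] [ 0.626 -0.27   0.021]
stone2 0.6 [240, 225] [ 0.587 -0.231  0.02 ]
stone3 0.72 [218, 246] [ 0.626 -0.27   0.021]
stone3 0.6 [240, 225] [ 0.587 -0.231  0.02 ]
stone4 0.72 [218, 246] [ 0.626 -0.27   0.021]
stone4 0.6 [240, 225] [ 0.587 -0.231  0.02 ]
stone5 0.72 [218, 246] [ 0.626 -0.27   0.021]
stone5 0.6 [240, 225] [ 0.587 -0.231  0.02 ]
stud 0.91 [383, 222] [ 0.572 -0.003  0.063]
```

View pics/w1.png

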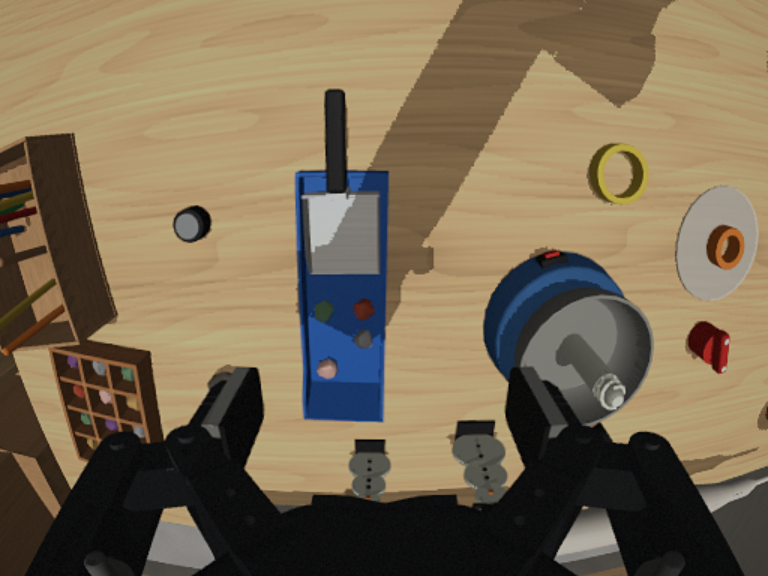

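```bash
cat > fit.py <<'E'
from h import *
z=np.load('w1.npz'); info=dict(extrinsics=z['T'],vfov=float(z['vf']),cx=float(z['cx']),cy=float(z['cy']))
Q=cloud(info,z['d'],'wrist'); p=z['p'].astype(int)
b,g,r=p[...,0],p[...,1],p[...,2]
ok=~np.isnan(Q[...,0])
# blue tray pixels
bl=ok&(b>1.5*r)&(b>60)&(Q[...,1]<-.15)
wall=bl&(Q[...,2]>.026)&(Q[...,2]<.04)
W=Q[wall][:,:2]; 
(c,s,a)=cv2.minAreaRect(W.astype(np.float32)); print('rim rect',c,s,a,len(W))
fl=bl&(Q[...,2]<.008); print('floor z',np.median(Q[fl][:,2]),np.percentile(Q[fl][:,:2],[2,98],axis=0))
dk=ok&(p.max(-1)<70)&(Q[...,2]>.055)&(Q[...,2]<.085)&(abs(Q[...,1]+.25)<.07)&(Q[...,0]>.3)&(Q[...,0]<.5)
H=Q[dk]; print('handle',len(H),np.percentile(H,[2,50,98],axis=0).round(4))
(c,s,a)=cv2.minAreaRect(H[:,:2].astype(np.float32)); print(c,s,a)
E
python3 fit.py
```

```text
rim rect (0.5391565561294556, -0.24614277482032776) (0.09137339144945145, 0.2683922350406647) 86.52049255371094 1187
floor z 0.0029403252460434015 [[ 0.41520122 -0.28996469]
 [ 0.65518414 -0.20150903]]
handle 897 [[ 0.3314 -0.2464  0.0654]
 [ 0.3756 -0.2374  0.0695]
 [ 0.4198 -0.229   0.0714]]
(0.3773178458213806, -0.2377951443195343) (0.018130533397197723, 0.09581361711025238) 88.40523529052734
```

The tray view shows the scoop handle at (336,140), the stones at (323,310), (363,309), (364,339) and (327,368), and the switch at (551,257). Fits agree with the given sizes: handle top at 70.5 mm (expected 71) and tray rim 91×268 mm. Next I grip the handle.

```bash
python3 -m pendant '[[[16,-10.5,15,0,0,0,0],[16,-10.5,25,0,0,0,0],[16,-10.5,30,0,0.013,0.01,0],[17,-10.5,35,0,0,0,0],[0,0,45,0,0,0,0],[0,0,40,0,0,0,0.3],[0,0,30,0,0,0,0.3],[0,0,20,0,0,0,0.3],[0,0,0,0,0,0,0.3]]]' 100
python3 -c "
from h import *
s=state();print(s['qpos'],s['tool_pos'],np.round(s['tcp_rot'],4).tolist())"
```

```text
clock: 4.1
tool_pos: [0.3919, -0.2405, 0.0781]
tcp_rot: [[-0.999, 0.052, 0.007], [0.052, 0.999, -0.006], [-0.008, -0.006, -1.0]]
contact_force: [-0.4, -0.2, 0.4]
opening: 0.0599
[-6.88571534e-01  2.53742600e-01 -5.16111867e-01  7.91408361e-01
 -2.52663441e-05 -6.36637609e-01] [ 0.3918644  -0.24051163  0.07806778] [[-0.9986, 0.0519, 0.0073], [0.0519, 0.9986, -0.0061], [-0.0077, -0.0057, -1.0]]
```

```bash
python3 -m pendant '[[[2,2,12,-0.006,0.006,0,0.3],[0,0,12,0,0,0,0.3],[0,0,8,0,0,0,0.3],[0,0,1,0,0,0,0.6],[0,0,0,0,0,0,1],[0,0,0,0,0,0,1],[0,0,0,0,0,0,1],[0,0,0,0,0,0,1],[0,0,0,0,0,0,1],[0,0,0,0,0,0,1]]]' 100
```

```text
clock: 5.1
tool_pos: [0.3938, -0.241, 0.0484]
tcp_rot: [[-0.999, 0.052, 0.008], [0.052, 0.999, -0.004], [-0.008, -0.004, -1.0]]
contact_force: [-0.3, -0.6, -1.6]
opening: 0.016
```

```bash
python3 -m pendant '[[[-6,0.5,1,-0.004,0.004,0,1],[-10,0.5,1,0,0,0,1],[-12,0.5,1,0,0,0,1],[-12,0.5,1,0,0,0,1],[-12,0.5,1,0,0,0,1],[-12,0.2,1,0,0,0,1],[-12,0.2,1,0,0,0,1],[-12,0.2,1,0,0,0,1],[-12,0.2,1,0,0,0,1],[-12,0.2,1,0,0,0,1],[-5,0,0,0,0,0,1]]]'; python3 v.py w2
```

```text
clock: 6.2
tool_pos: [0.5044, -0.248, 0.0485]
tcp_rot: [[-0.998, 0.058, -0.021], [0.059, 0.998, -0.013], [0.02, -0.014, -1.0]]
contact_force: [-3.1, -0.5, 6.5]
opening: 0.0161
65.70646984690485 [[0.059, -0.954, -0.292, 0.427], [0.998, 0.052, 0.031, -0.24], [-0.015, -0.294, 0.956, 0.191], [0.0, 0.0, 0.0, 1.0]]
6.25 [-0.55724532  0.48268491 -0.25274986  0.8452564  -0.02167317 -0.49874545] [ 0.50517373 -0.24813342  0.04856075] [[-0.998, 0.058, -0.02], [0.058, 0.998, -0.013], [0.019, -0.014, -1.0]] [-2.02 -0.16  4.69]
```

View pics/w2.png

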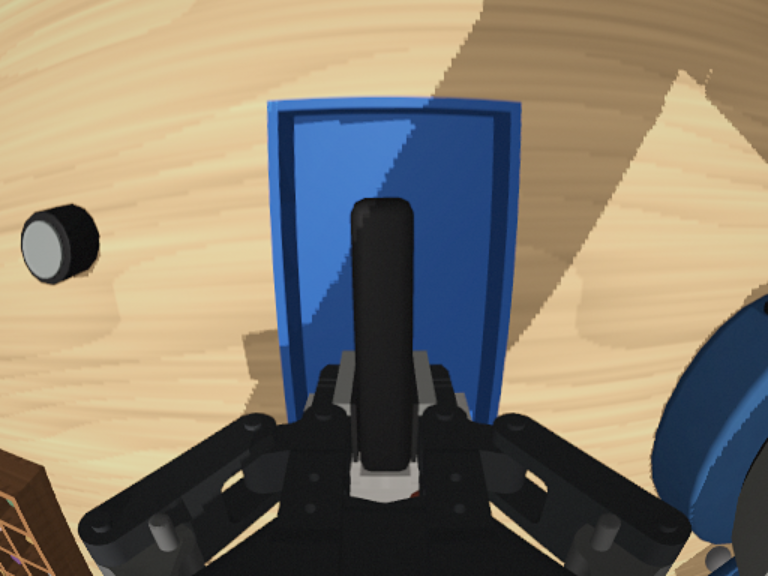

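The wrist camera sees only the handle, held centrally, and the tray's near half; the pan front is hidden. I keep pushing to the far wall.

```bash
python3 -m pendant '[[[-8,0.2,1,0.012,0,0,1],[-8,0.2,1,0,0,0,1],[-7,0.2,1,0,0,0,1]]]'; python3 -m pendant '[[[-7,0,1,0,0,0,1],[-6,0,1,0,0,0,1]]]'; python3 - <<'E'
from h import *
p,d,i=snap('scene'); print(state()['qpos'])
c=np.array(i['extrinsics']); 
pt=np.linalg.inv(c)@np.array([.62,-.25,.03,1]); f=192/np.tan(np.radians(i['vfov'])/2)
u=int(i['cx']+f*pt[0]/-pt[2]); v=int(i['cy']-f*pt[1]/-pt[2]); print(u,v)
cv2.imwrite('pics/s2.png',cv2.resize(p[v-60:v+60,max(u-80,0):u+80],None,fx=4,fy=4,interpolation=cv2.INTER_CUBIC))
E
```

```text
clock: 6.55
tool_pos: [0.5273, -0.2502, 0.0481]
tcp_rot: [[-0.998, 0.059, -0.025], [0.06, 0.998, -0.028], [0.023, -0.03, -0.999]]
contact_force: [-7.9, 0.2, 10.8]
opening: 0.016
clock: 6.75
tool_pos: [0.5289, -0.2503, 0.0475]
tcp_rot: [[-0.997, 0.059, -0.049], [0.061, 0.998, -0.03], [0.047, -0.033, -0.998]]
contact_force: [-23.2, 1.7, 24.9]
opening: 0.0161
[-0.52338762  0.53836729 -0.16144204  0.89868007 -0.05061542 -0.46267517]
171 258
```

View pics/s2.png

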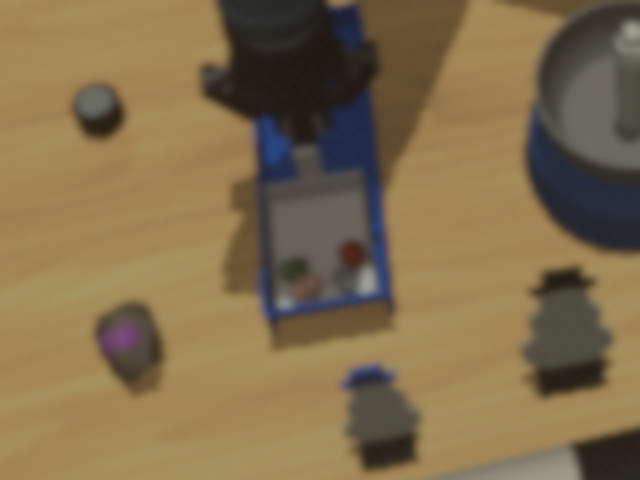

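All four stones are in the pan at its front edge. I'll tilt the nose up along the leaning wall, then lift.

```bash
python3 -m pendant '[[[-3,0,0,0,-0.06,0,1],[-2,0,0,0.01,-0.07,0,1],[-2,0,0,0.01,-0.08,0,1],[-2,0,-1,0,-0.08,0,1],[-2,0,-1,0,-0.08,0,1],[-1,0,-2,0,-0.08,0,1]]]'; python3 -m pendant '[[[0,0,-4,0,-0.06,0,1],[4,0,-8,0,-0.04,0,1],[4,0,-12,0,0,0,1],[4,0,-15,0,0,0,1],[4,0,-20,0,0,0,1],[4,0,-25,0,0,0,1],[4,0,-25,0,0,0,1],[0,0,0,0,0,0,1]]]'; python3 - <<'E'
from h import *
p,d,i=snap('scene'); s=state();print(s['qpos'],s['opening'])
c=np.array(i['extrinsics']); 
pt=np.linalg.inv(c)@np.array([.60,-.25,.12,1]); f=192/np.tan(np.radians(i['vfov'])/2)
u=int(i['cx']+f*pt[0]/-pt[2]); v=int(i['cy']-f*pt[1]/-pt[2]); print(u,v)
cv2.imwrite('pics/s3.png',cv2.resize(p[v-60:v+60,max(u-80,0):u+80],None,fx=4,fy=4,interpolation=cv2.INTER_CUBIC))
E
```

```text
clock: 7.4
tool_pos: [0.5362, -0.2481, 0.0504]
tcp_rot: [[-0.92, 0.059, 0.388], [0.034, 0.997, -0.069], [-0.391, -0.05, -0.919]]
contact_force: [-0.8, 0.2, -2.0]
opening: 0.0162
clock: 8.2
tool_pos: [0.4559, -0.2357, 0.1345]
tcp_rot: [[-0.882, 0.059, 0.468], [0.032, 0.997, -0.065], [-0.471, -0.043, -0.881]]
contact_force: [0.2, -0.3, -2.7]
opening: 0.0159
[-0.77420992 -0.00417356 -0.80031348  0.36750375  0.28453682 -0.66729071] 0.01599046722367452
166 238
```

View pics/s3.png

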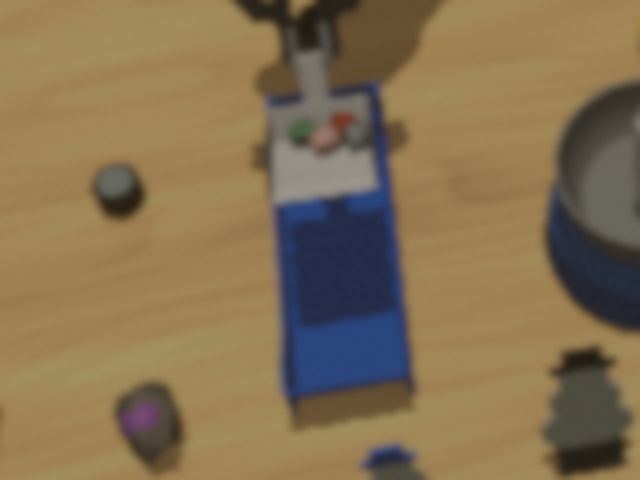

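All four stones sit at the back of the raised pan and the tray is empty. Now I locate the tumbler from the earlier wrist and top data.

```bash
cat > tum.py <<'E'
from h import *
from scipy.optimize import least_squares
def circ(P,c0,r=None):
    if r: return least_squares(lambda x:np.hypot(P[:,0]-x[0],P[:,1]-x[1])-r,c0,loss='soft_l1',f_scale=.002).x
    return least_squares(lambda x:np.hypot(P[:,0]-x[0],P[:,1]-x[1])-x[2],list(c0)+[.07],loss='soft_l1',f_scale=.002).x
z=np.load('w1.npz'); info=dict(extrinsics=z['T'],vfov=float(z['vf']),cx=float(z['cx']),cy=float(z['cy']))
infot=eyes.camera_info('top'); zt=np.load('top0.npz')
for n,i,zz in (('wrist',info,z),('top',infot,zt)):
    Q=cloud(i,zz['d'],n); p=zz['p'].astype(int); b,g,r=[p[...,k] for k in range(3)]
    near=np.hypot(Q[...,0]-.575,Q[...,1])<.12
    rim=near&(abs(Q[...,2]-.115)<.004); print(n,'rim',rim.sum(),circ(Q[rim],(.575,0)),circ(Q[rim],(.575,0),.073))
    st=near&(Q[...,2]>.155)&(np.hypot(Q[...,0]-.575,Q[...,1])<.04); print('stud',st.sum(),np.nanmean(Q[st],0),np.nanmax(Q[st][:,2]) if st.sum() else 0)
    red=near&(r>150)&(g<90)&(b<90)&(Q[...,2]<.11); print('switch',red.sum(),np.nanmean(Q[red],0))
    sel=lambda X:~np.isnan(Q[...,0])&X
    o=sel((r>150)&(g>60)&(g<150)&(b<70)&(np.hypot(Q[...,0]-.504,Q[...,1]-.255)<.06)); print('collar',o.sum(),np.percentile(Q[o],[5,50,95],axis=0).round(4).tolist())
    k=sel((r>110)&(g<60)&(b<60)&(np.hypot(Q[...,0]-.615,Q[...,1]-.24)<.06)); print('knob',k.sum(),np.percentile(Q[k],[5,50,95],axis=0).round(4).tolist())
E
python3 tum.py
python3 -m pendant '[[[-4,0,-40,0,0,0,1],[-4,0,-40,0,0,0,1],[-4,0,-30,0,0,0,1],[-10,0,-30,0,0,0,1],[-10,0,-30,0,0,0,1],[0,0,0,0,0,0,1]]]'
```

```text
wrist rim 646 [ 0.58608976 -0.00279295  0.07217147] [ 0.58670789 -0.00322968]
stud 307 [ 0.58346702 -0.00638184  0.16821814] 0.17801793148871586
switch 19 [ 0.49603678 -0.02246681  0.03146515]
collar 209 [[0.4709, 0.2191, 0.0229], [0.4946, 0.2402, 0.0245], [0.5172, 0.2655, 0.0261]]
knob 165 [[0.6016, 0.2186, 0.0389], [0.627, 0.2308, 0.0585], [0.6469, 0.242, 0.0612]]
top rim 118 [ 0.58832458 -0.00125439  0.07242803] [ 0.58838649 -0.00124961]
stud 47 [ 0.58734046 -0.00136498  0.1718485 ] 0.18083677427879818
switch 0 [nan nan nan]
collar 50 [[0.4741, 0.2208, 0.0207], [0.4994, 0.2476, 0.0251], [0.5211, 0.268, 0.0298]]
knob 105 [[0.609, 0.221, 0.0329], [0.6304, 0.2395, 0.0458], [0.6493, 0.2579, 0.0679]]
clock: 8.85
tool_pos: [0.4048, -0.2249, 0.2993]
tcp_rot: [[-0.887, 0.056, 0.459], [0.033, 0.998, -0.058], [-0.461, -0.037, -0.886]]
contact_force: [1.7, -0.7, -1.5]
opening: 0.016tum.py:13: RuntimeWarning: Mean of empty slice
  red=near&(r>150)&(g<90)&(b<90)&(Q[...,2]<.11); print('switch',red.sum(),np.nanmean(Q[red],0))
```

```bash
python3 -m pendant '[[[0,25,0,0,0,0,1],[0,40,0,0,0,0,1],[0,45,0,0,0,0,1],[0,45,0,0,0,0,1],[0,40,0,0,0,0,1],[0,25,0,0,0,0,1],[0,8,0,0,0,0,1],[0,0,0,-0.02,0.07,0,1],[0,0,0,-0.02,0.09,0,1],[0,0,0,0,0.09,0,1],[0,0,0,0,0.09,0,1]]]'
```

```text
clock: 9.95
tool_pos: [0.4141, 0.0147, 0.2704]
tcp_rot: [[-0.994, 0.034, 0.103], [0.035, 0.999, 0.005], [-0.102, 0.008, -0.995]]
contact_force: [0.8, 0.1, -2.2]
opening: 0.0163
```

```bash
python3 -m pendant '[[[0,-4,20,0,0,0,1],[0,-4,20,0,0,0,1],[-4,0,5,0,0.1,0,1],[-4,0,5,0,0.1,0,1],[-4,0,2,0,0.1,0,1]]]'; python3 -m pendant '[[[-4,0,-12,0,0.1,0,1],[-4,0,-12,0,0.1,0,1],[-4,0,-12,0,0.1,0,1],[-4,0,-12,0,0.1,0,1],[-4,0,-12,0,0.1,0,1],[0,0,0,0,0,0,1],[0,0,0,0,0,0,1]]]';  python3 - <<'E'
from h import *
s=state(); R=np.array(s['tcp_rot']); print(s['qpos'],s['tool_pos'],'lip',s['tool_pos']+R@[-.125,0,.042])
E
```

```text
clock: 10.45
tool_pos: [0.426, 0.0094, 0.2046]
tcp_rot: [[-0.973, 0.031, -0.227], [0.028, 0.999, 0.017], [0.227, 0.01, -0.974]]
contact_force: [0.3, -0.4, -2.1]
opening: 0.016
clock: 11.15
tool_pos: [0.4785, 0.0097, 0.2229]
tcp_rot: [[-0.724, 0.027, -0.689], [0.014, 1.0, 0.024], [0.69, 0.008, -0.724]]
contact_force: [0.6, -2.5, 7.1]
opening: 0.0161
[-0.08837906  0.91611355  0.69039558  2.10538601 -0.03676069 -0.05004215] [0.47849537 0.00968489 0.22290119] lip [0.54005281 0.00895356 0.10628581]
```

```bash
python3 -m pendant '[[[10,0,-10,0,0,0,1],[14,0,-14,0,0.02,0,1],[4,0,-4,0,0.03,0,1],[0,0,0,0,0.03,0,1]]]';  python3 - <<'E'
from h import *
p,d,i=snap('scene'); s=state(); R=np.array(s['tcp_rot']); print(s['qpos'],s['tool_pos'],'lip',s['tool_pos']+R@[-.125,0,.042])
pt=np.linalg.inv(i['extrinsics'])@np.array([.57,0,.12,1]); f=192/np.tan(np.radians(i['vfov'])/2)
u=int(i['cx']+f*pt[0]/-pt[2]); v=int(i['cy']-f*pt[1]/-pt[2]); print(u,v)
a=cv2.resize(p[v-50:v+50,u-60:u+60],None,fx=3.3,fy=3.3,interpolation=cv2.INTER_CUBIC)
p,d,i=snap('top'); b=cv2.resize(p[120:220,200:320],None,fx=3.3,fy=3.3,interpolation=cv2.INTER_CUBIC)
cv2.imwrite('pics/s4.png',np.hstack([a,b]))
E
```

```text
clock: 11.55
tool_pos: [0.4465, 0.0103, 0.2429]
tcp_rot: [[-0.69, 0.026, -0.723], [0.012, 1.0, 0.024], [0.724, 0.008, -0.69]]
contact_force: [-0.2, -0.5, -1.1]
opening: 0.016
[-0.09056407  0.86745212  0.59896703  2.1145885  -0.04112088 -0.05043328] [0.4458971  0.01024224 0.24162229] lip [0.50130746 0.00979866 0.12196237]
248 211
```

View pics/s4.png

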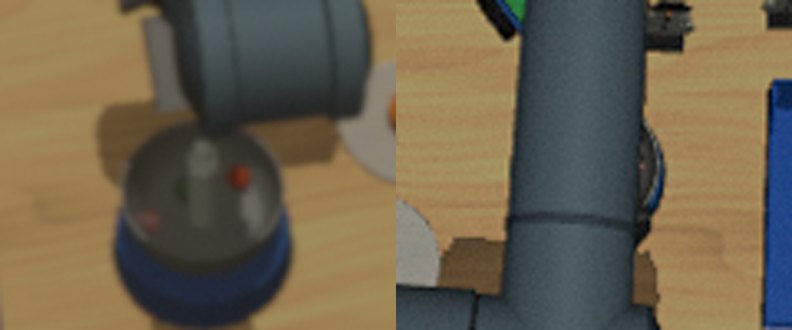

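The bowl (left crop) shows red-brown (238,177), green (182,187) and pink (150,220), with a light patch that may be grey at (253,210). The wrist load fell from 2.1 N to 1.1 N, which is the scoop alone (110 g), so it is empty. I'll return it to the tray.

```bash
python3 -m pendant '[[[25,0,-25,0,-0.1,0,1],[20,0,-25,0,-0.12,0,1],[0,0,-10,0,-0.14,0,1],[0,-10,0,0,-0.14,0,1],[0,-30,0,0,-0.14,0,1],[0,-45,0,0,-0.14,0,1],[0,-45,0,0,0,0,1],[0,-45,0,0,0,0,1],[0,-40,0,0,0,0,1],[0,-20,0,0,0,0,1],[0,-10,0,0,0,0,1],[0,0,0,0,0,0,1]]]'
python3 -c "
from h import *
s=state();print(s['qpos'],s['tool_pos'],np.round(s['tcp_rot'],4).tolist())"
```

```text
clock: 12.85
tool_pos: [0.4369, -0.2371, 0.306]
tcp_rot: [[-0.999, 0.023, -0.032], [0.022, 1.0, 0.013], [0.032, 0.012, -0.999]]
contact_force: [-0.2, 0.2, -1.5]
opening: 0.0162
[-0.61985683  0.23918934  0.08032705  1.44502474 -0.00800718 -0.59734045] [ 0.43685758 -0.23707077  0.30599654] [[-0.9992, 0.0226, -0.0316], [0.0222, 0.9997, 0.0127], [0.0319, 0.012, -0.9994]]
```

```bash
python3 -m pendant '[[[8,-2,20,0.012,-0.03,0.036,1],[8,-2,35,0,0,0,1],[6,-2,40,0,0,0,1],[0,0,40,0,0,0,1],[0,0,30,0,0,0,1],[0,0,20,0,0,0,1],[0,0,0,0,0,0,1]]]'
python3 -c "
from h import *
s=state();print(s['qpos'],s['tool_pos'],np.round(s['tcp_rot'],4).tolist())"
```

```text
clock: 13.55
tool_pos: [0.4139, -0.2316, 0.1162]
tcp_rot: [[-0.999, 0.049, 0.001], [0.049, 0.999, 0.004], [-0.0, 0.004, -1.0]]
contact_force: [-0.2, 0.3, -1.8]
opening: 0.0164
[-0.64617699  0.24906114 -0.40949982  0.91396688  0.00336114 -0.59737345] [ 0.41391007 -0.23157421  0.11618213] [[-0.9988, 0.0488, 0.0006], [0.0488, 0.9988, 0.0037], [-0.0005, 0.0038, -1.0]]
```

```bash
python3 -m pendant '[[[0,-8,0,0.004,0,0.008,1],[0,-4,0,0,0,0,1],[0,0,0,0,0,0,1]]]';python3 -m pendant '[[[0,0,20,0,0,0,1],[0,0,20,0,0,0,1],[0,0,12,0,0,0,1],[0,0,8,0,0,0,1],[0,0,6,0,0,0,1],[0,0,2,0,0,0,1]]]'
```

```text
clock: 13.85
tool_pos: [0.4148, -0.2433, 0.1188]
tcp_rot: [[-0.999, 0.054, 0.002], [0.054, 0.999, -0.002], [-0.002, -0.002, -1.0]]
contact_force: [-0.5, -0.2, -1.0]
opening: 0.0158
clock: 14.45
tool_pos: [0.4211, -0.2464, 0.0662]
tcp_rot: [[-0.998, 0.054, 0.018], [0.054, 0.999, -0.009], [-0.018, -0.008, -1.0]]
contact_force: [-5.0, 3.5, 18.8]
opening: 0.016
```

```bash
python3 -m pendant '[[[0,0,-15,0,0,0,1],[0,0,-5,0,0,0,1]]]'; python3 v.py w5; python3 - <<'E'
from h import *
p,d,i=snap('scene'); 
pt=np.linalg.inv(i['extrinsics'])@np.array([.52,-.25,.03,1]); f=192/np.tan(np.radians(i['vfov'])/2)
u=int(i['cx']+f*pt[0]/-pt[2]); v=int(i['cy']-f*pt[1]/-pt[2]); print(u,v)
a=cv2.resize(p[v-50:v+50,u-50:u+50],(390,390),interpolation=cv2.INTER_CUBIC)
w=cv2.resize(cv2.imread('pics/w5.png'),(400,390)); cv2.imwrite('pics/s5.png',np.hstack([a,w]))
E
```

```text
clock: 14.65
tool_pos: [0.4228, -0.248, 0.0901]
tcp_rot: [[-0.998, 0.054, 0.023], [0.054, 0.998, -0.013], [-0.023, -0.012, -1.0]]
contact_force: [0.4, -0.2, -1.4]
opening: 0.016
65.70646984690485 [[0.055, -0.941, -0.334, 0.339], [0.998, 0.048, 0.03, -0.24], [-0.012, -0.335, 0.942, 0.23], [0.0, 0.0, 0.0, 1.0]]
14.7 [-0.66245293  0.28166156 -0.44091707  0.82215026  0.003898   -0.6082349 ] [ 0.42288644 -0.24805311  0.09017989] [[-0.998, 0.054, 0.023], [0.054, 0.998, -0.013], [-0.024, -0.012, -1.0]] [ 0.13 -0.1  -0.25]
167 230
```

View pics/s5.png

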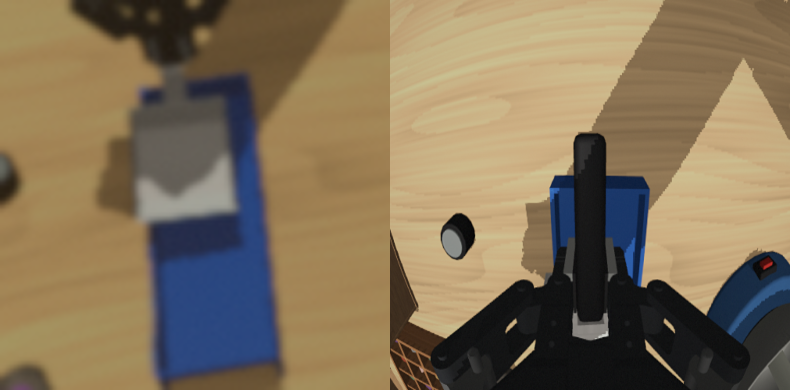

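```bash
cat > fit2.py <<'E'
from h import *
import sys
z=np.load(sys.argv[1]+'.npz'); info=dict(extrinsics=z['T'],vfov=float(z['vf']),cx=float(z['cx']),cy=float(z['cy']))
Q=cloud(info,z['d'],'wrist'); p=z['p'].astype(int); ok=~np.isnan(Q[...,0])
b,r=p[...,0],p[...,2]
bl=ok&(b>1.5*r)&(b>60)&(abs(Q[...,1]+.245)<.07)&(Q[...,0]<.5)&(Q[...,0]>.405)
wall=bl&(Q[...,2]>.026)&(Q[...,2]<.036)
for s in (-1,1):
    P=Q[wall&((Q[...,1]+.243)*s>.025)]; k=np.polyfit(P[:,0],P[:,1],1); print('wall',s,len(P),k[0],np.polyval(k,.43),P[:,0].min(),P[:,0].max(),np.percentile(P[:,1],[5,95]))
zt=state()['tool_pos'][2]+.019
dk=ok&(p.max(-1)<75)&(abs(Q[...,2]-zt-.007)<.012)&(abs(Q[...,1]+.245)<.015)&(Q[...,0]<.42)
H=Q[dk]; k=np.polyfit(H[:,0],H[:,1],1); print('handle',len(H),k[0],np.polyval(k,.40),np.percentile(H,[1,50,99],axis=0).round(4).tolist())
kz=np.polyfit(H[:,0],H[:,2],1); print('handle slope z',kz[0])
E
python3 fit2.py w5
sed -i 's/abs(Q\[...,1\]+.245)<.015/abs(Q[...,1]+.245)<.02/' fit2.py
```

```text
wall -1 417 -0.14069831716395176 -0.2821617726931542 0.40500468350178837 0.46683312620210676 [-0.28579551 -0.27207222]
wall 1 777 0.08001504758851154 -0.20001487179466126 0.4069198204228319 0.49327658425187 [-0.21427487 -0.19370276]
handle 6264 -0.03524382388475359 -0.24506633853307114 [[0.3579, -0.2588, 0.1045], [0.3904, -0.2446, 0.1104], [0.4192, -0.2319, 0.1262]]
handle slope z 0.13958328196104008
```

```bash
python3 -m pendant '[[[0,6,0,-0.012,0.02,0.005,1],[0,3,0,0,0,0,1],[0,0,0,0,0,0,1]]]'; python3 -m pendant '[[[0,0.5,15,0,0,0,1],[0,0.5,10,0,0,0,1],[0,0.5,8,0,0,0,1]]]';python3 -m pendant '[[[0,0,6,0,0,0,1],[0,0,4,0,0,0,1],[0,0,3,0,0,0,1]]]'
```

```text
clock: 15.05
tool_pos: [0.4224, -0.2377, 0.0876]
tcp_rot: [[-0.998, 0.06, -0.001], [0.06, 0.998, 0.004], [0.001, 0.004, -1.0]]
contact_force: [0.2, 0.3, -1.8]
opening: 0.0157
clock: 15.35
tool_pos: [0.423, -0.2359, 0.0531]
tcp_rot: [[-0.998, 0.059, -0.001], [0.059, 0.998, 0.003], [0.001, 0.003, -1.0]]
contact_force: [-0.0, 0.1, -1.6]
opening: 0.0162
clock: 15.65
tool_pos: [0.4213, -0.2379, 0.042]
tcp_rot: [[-0.998, 0.061, -0.005], [0.061, 0.998, -0.002], [0.004, -0.002, -1.0]]
contact_force: [-14.7, 5.2, 39.0]
opening: 0.0162
```

```bash
python3 -m pendant '[[[0,0,-3,0,0,0,1],[0,0,0,0,0,0,0.6],[0,0,0,0,0,0,0.3],[0,0,0,0,0,0,0.3],[0,0,0,0,0,0,0.3],[0,0,0,0,0,0,0.3],[0,0,-20,0,0,0,0.3],[0,0,-40,0,0,0,0],[0,0,-45,0,0,0,0],[0,0,-45,0,0,0,0],[0,0,-40,0,0,0,0],[0,0,0,0,0,0,0]]]'; python3 v.py w6;  python3 - <<'E'
from h import *
z=np.load('w6.npz'); info=dict(extrinsics=z['T'],vfov=float(z['vf']),cx=float(z['cx']),cy=float(z['cy']))
Q=cloud(info,z['d'],'wrist'); p=z['p'].astype(int); ok=~np.isnan(Q[...,0])
g=ok&(np.ptp(p,axis=-1)<40)&(p.min(-1)>90)&(abs(Q[...,1]+.245)<.05)&(Q[...,0]>.44)&(Q[...,0]<.56)&(Q[...,2]<.012)
P=Q[g]; A=np.c_[P[:,:2],np.ones(len(P))]; print('pan floor',len(P),np.linalg.lstsq(A,P[:,2],rcond=None)[0],P[:,2].mean())
t,d,_=snap('top'); b=cv2.resize(t[110:240,180:380],(500,325),interpolation=cv2.INTER_CUBIC)
w=cv2.resize(cv2.imread('pics/w6.png'),(500,375)) ; cv2.imwrite('pics/s6.png',np.vstack([b,w])[:600])
E
```

```text
clock: 16.85
tool_pos: [0.4204, -0.2363, 0.2394]
tcp_rot: [[-0.998, 0.061, -0.009], [0.061, 0.998, 0.003], [0.009, 0.002, -1.0]]
contact_force: [0.7, -0.1, 0.5]
opening: 0.0852
65.70646984690485 [[0.061, -0.951, -0.304, 0.341], [0.998, 0.059, 0.017, -0.23], [0.002, -0.304, 0.953, 0.382], [0.0, 0.0, 0.0, 1.0]]
16.9 [-0.64160066  0.19646436 -0.15117951  1.23528361 -0.00331221 -0.58082486] [ 0.41953493 -0.2356792   0.23693934] [[-0.998, 0.061, -0.012], [0.061, 0.998, 0.005], [0.012, 0.004, -1.0]] [ 0.35  0.52 -0.38]
pan floor 2449 [-0.01268973 -0.00047577  0.01110965] 0.004735728885907518
```

View pics/s6.png

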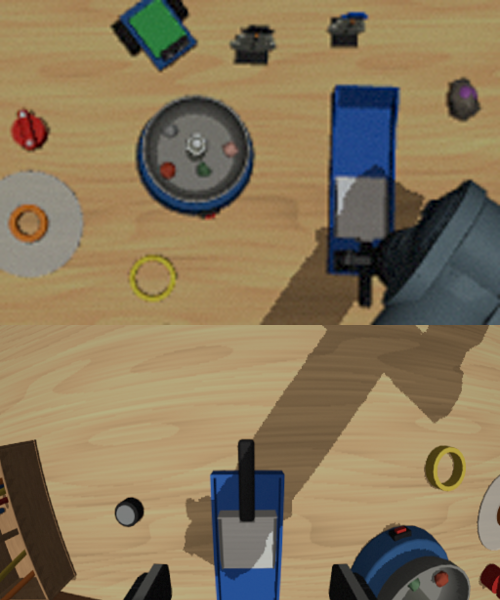

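Top view (upper) shows all 4 stones in the bowl: grey (170,130), pink (230,149), red (167,170) and green (204,170). The scoop lies flat in the tray with a floor slope of 0.01. I move on to the lid.

```bash
python3 -m pendant '[[[-3,30,-20,0,0,0,0],[-3,48,-10,0,0,0,0],[-3,48,-10,0,0,0,0],[-3,48,-10,0,0,0,0],[-3,48,-5,0,0,0,0],[-3,48,0,0,0,0,0],[-3,48,0,0,0,0,0],[-3,48,0,0,0,0,0],[-3,48,0,0,0,0,0],[-3,48,0,0,0,0,0],[0,0,0,0,0,0,0]]]'; python3 v.py w7 lid_collar knob_wing stud
cat > lid.py <<'E'
from h import *
import sys
from tum_f import circ
z=np.load(sys.argv[1]+'.npz'); info=dict(extrinsics=z['T'],vfov=float(z['vf']),cx=float(z['cx']),cy=float(z['cy']))
Q=cloud(info,z['d'],'wrist'); p=z['p'].astype(int); b,g,r=[p[...,k] for k in range(3)]; ok=~np.isnan(Q[...,0])
o=ok&(r>110)&(g>.3*r)&(g<.65*r)&(b<.4*r)&(np.hypot(Q[...,0]-.50,Q[...,1]-.245)<.09)&(Q[...,2]>.0205)&(Q[...,2]<.03)
P=Q[o]; print('collar top',len(P),np.median(P[:,2]),cv2.minEnclosingCircle(P[:,:2].astype(np.float32)),circ(P,(.5,.245)))
k=ok&(r>90)&(g<.45*r)&(b<.45*r)&(np.hypot(Q[...,0]-.62,Q[...,1]-.235)<.09)&(Q[...,2]>.055)&(Q[...,2]<.068)
P=Q[k]; print('wing top',len(P),np.median(P[:,2]) if len(P) else 0,cv2.minAreaRect(P[:,:2].astype(np.float32)) if len(P)>5 else 0)
rim=ok&(np.hypot(Q[...,0]-.587,Q[...,1])<.1)&(abs(Q[...,2]-.115)<.004)
if rim.sum()>30: print('rim',rim.sum(),circ(Q[rim],(.587,0)))
st=ok&(np.hypot(Q[...,0]-.587,Q[...,1])<.03)&(Q[...,2]>.165)
if st.sum()>10: print('stud',st.sum(),cv2.minEnclosingCircle(Q[st][:,:2].astype(np.float32)),Q[st].mean(0))
E
sed -n '/^from scipy/,/soft_l1.*x$/p' tum.py | sed '1i import numpy as np' | head -5 > tum_f.py; cat tum_f.py | wc -l; python3 lid.py w7
```

```text
clock: 18.05
tool_pos: [0.4713, 0.2409, 0.2697]
tcp_rot: [[-0.996, 0.068, -0.052], [0.067, 0.998, 0.01], [0.053, 0.006, -0.999]]
contact_force: [0.3, -0.3, 0.6]
opening: 0.0852
65.70646984690485 [[0.068, -0.963, -0.262, 0.398], [0.998, 0.067, 0.012, 0.246], [0.006, -0.262, 0.965, 0.415], [0.0, 0.0, 0.0, 1.0]]
18.1 [0.33380214 0.31533886 0.08848067 1.391788   0.02488906 0.40270964] [0.47087154 0.23847022 0.26943786] [[-0.996, 0.07, -0.053], [0.069, 0.998, 0.008], [0.054, 0.004, -0.999]] [-0.66 -0.27 -1.2 ]
lid_collar 0.85 [369, 30] [0.283 0.42  0.004]
lid_collar 0.84 [404, 143] [0.449 0.459 0.024]
knob_wing 0.6 [263, 269] [0.611 0.244 0.053]
stud 0.74 [116, 130] [0.403 0.038 0.001]
stud 0.56 [97, 243] [0.557 0.005 0.063]
4
collar top 518 0.02473377538100563 ((0.4931046962738037, 0.24264778196811676), 0.02723577804863453) None
wing top 240 0.06016383085404206 ((0.6274935603141785, 0.2385760098695755), (0.05092804133892059, 0.015069827437400818), 12.430903434753418)
rim 612 None
stud 120 ((0.5811122059822083, -0.0012690209550783038), 0.009869569912552834) [ 5.80368429e-01 -2.10750680e-04  1.72944311e-01]
```

View pics/w7.png

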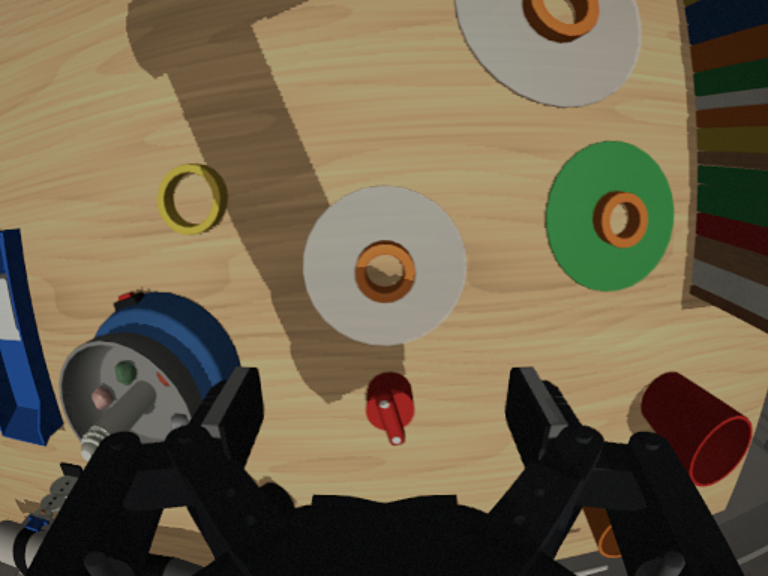

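Wrist view: the target lid's collar is at (385,270), the green lid at (610,215), the larger clear lid at (560,10) and the knob at (390,410). The collar fit gives (0.493, 0.243) with top at 24.7 mm, matching the description. I descend to it.

```bash
python3 -m pendant '[[[-6,1,20,0.008,-0.03,0,0],[-6,2,35,0,-0.02,0,0],[-6,2,40,0,0,0,0],[-4,1,40,0,0,0,0],[0,0,35,0,0,0,0],[0,0,25,0,0,0,0],[0,0,0,0,0,0,0],[0,0,0,0,0,0,0]]]'; python3 v.py w8; python3 lid.py w8
```

```text
clock: 19.05
tool_pos: [0.4952, 0.2238, 0.0721]
tcp_rot: [[-0.995, 0.098, 0.004], [0.098, 0.995, -0.005], [-0.005, -0.005, -1.0]]
contact_force: [1.1, 0.8, -0.2]
opening: 0.0857
65.70646984690485 [[0.099, -0.944, -0.315, 0.414], [0.995, 0.092, 0.036, 0.234], [-0.005, -0.317, 0.948, 0.213], [0.0, 0.0, 0.0, 1.0]]
19.1 [ 0.31150475  0.41374992 -0.29508768  0.85955955 -0.00657001  0.40963831] [0.49510023 0.22377201 0.07227912] [[-0.995, 0.098, 0.004], [0.098, 0.995, -0.006], [-0.005, -0.005, -1.0]] [ 0.01 -0.35 -0.1 ]
collar top 1678 0.02478334700618047 ((0.4933263063430786, 0.24310511350631714), 0.027513857930898666) None
wing top 0 0 0
rim 388 None
```

```bash
python3 -m pendant '[[[2,10,0,0,0,0,0],[2,8,0,0,0,0,0],[0,0,0,0,0,0,0]]]';  python3 -m pendant '[[[0,0,20,0,0,0,0],[0,0,20,0,0,0,0],[0,0,10,0,0,0,0],[0,0,0,0,0,0,0]]]'
```

```text
clock: 19.4
tool_pos: [0.4962, 0.244, 0.0768]
tcp_rot: [[-0.995, 0.1, 0.012], [0.1, 0.995, -0.002], [-0.012, -0.001, -1.0]]
contact_force: [-0.5, -0.3, 0.3]
opening: 0.0851
clock: 19.8
tool_pos: [0.5008, 0.2475, 0.0299]
tcp_rot: [[-0.995, 0.096, 0.021], [0.096, 0.995, 0.001], [-0.021, 0.003, -1.0]]
contact_force: [0.1, -0.3, 0.2]
opening: 0.0856
```

```bash
python3 -m pendant '[[[7,-5,4,0,0.02,0,0],[1,0,8,0,0,0,0],[1,0,6,0,0,0,0],[0,0,4,0,0,0,0],[0,0,0,0,0,0,0]]]' 60
```

```text
clock: 20.3
tool_pos: [0.4921, 0.2438, 0.0082]
tcp_rot: [[-0.995, 0.096, 0.002], [0.096, 0.995, 0.004], [-0.002, 0.004, -1.0]]
contact_force: [0.1, 0.5, 1.1]
opening: 0.0851
```

```bash
python3 -m pendant '[[[0,0,4,0,0,0,0.2],[0,0,3,0,0,0,0.3],[0,0,0,0,0,0,1],[0,0,0,0,0,0,1],[0,0,0,0,0,0,1],[0,0,0,0,0,0,1],[0,0,0,0,0,0,1],[0,0,0,0,0,0,1]]]' 60
```

```text
clock: 21.1
tool_pos: [0.493, 0.2434, 0.0016]
tcp_rot: [[-0.995, 0.096, 0.004], [0.096, 0.995, 0.002], [-0.004, 0.003, -1.0]]
contact_force: [0.4, -0.3, 0.5]
opening: 0.0537
```

```bash
python3 -m pendant '[[[0,0,-8,0,0,0,1],[0,0,-20,0,0,0,1],[0,0,-35,0,0,0,1],[0,0,-45,0,0,0,1],[0,0,-45,0,0,0,1],[0,0,-45,0,0,0,1],[0,0,-25,0,0,0,1],[0,0,0,0,0,0,1]]]'
cat > tum_f.py <<'E'
import numpy as np
from scipy.optimize import least_squares
def circ(P,c0,r=.07):
    return least_squares(lambda x:np.hypot(P[:,0]-x[0],P[:,1]-x[1])-x[2],list(c0)+[r],loss='soft_l1',f_scale=.002).x.round(4)
E
for k in w1 w6 w7 w8; do echo $k; python3 lid.py $k 2>&1| grep -E "rim|stud"; done; python3 -c "
from h import *
s=state();print(s['qpos'],s['opening'],np.round(s['tcp_rot'],3).tolist())"
```

```text
clock: 21.9
tool_pos: [0.4885, 0.2422, 0.2329]
tcp_rot: [[-0.995, 0.096, -0.003], [0.096, 0.995, 0.002], [0.004, 0.002, -1.0]]
contact_force: [0.4, -0.2, -1.8]
opening: 0.0536
w1
rim 646 [ 0.5861 -0.0028  0.0722]
stud 215 ((0.5860467553138733, -0.003098077140748501), 0.013399133458733559) [ 0.58462039 -0.00548997  0.17160749]
w6
rim 504 [ 0.5864 -0.0036  0.0726]
stud 70 ((0.5789921283721924, 0.0005783203523606062), 0.00965786725282669) [ 0.57885269 -0.00095354  0.17177531]
w7
rim 612 [ 0.5851 -0.002   0.0716]
stud 120 ((0.5811122059822083, -0.0012690209550783038), 0.009869569912552834) [ 5.80368429e-01 -2.10750680e-04  1.72944311e-01]
w8
rim 388 [0.56   0.0316 0.0319]
[ 3.42064738e-01  3.17558505e-01 -7.04822457e-04  1.25497680e+00
  3.42162687e-03  4.38011874e-01] 0.05364718598069862 [[-0.995, 0.096, -0.003], [0.096, 0.995, 0.002], [0.004, 0.002, -1.0]]
```

```bash
python3 -m pendant '[[[-10,-20,0,0,0,0,1],[-20,-39,0,0,0,0,1],[-20,-39,0,0,0,0,1],[-20,-39,0,0,0,0,1],[-20,-39,0,0,0,0,1],[-20,-39,0,0,0,0,1],[-8,-15,0,0,0,0,1],[0,0,0,0,0,0,1],[0,0,0,0,0,0,1]]]'
```

```text
clock: 22.8
tool_pos: [0.5819, -0.0041, 0.2187]
tcp_rot: [[-0.996, 0.091, -0.019], [0.091, 0.996, 0.007], [0.02, 0.005, -1.0]]
contact_force: [-0.9, -0.3, -1.4]
opening: 0.0532
```

```bash
python3 -m pendant '[[[-4,2,8,0.005,-0.02,0,1],[0,0,10,0,0,0,1],[0,0,8,0,0,0,1],[0,0,0,0,0,0,1]]]'; python3 -m pendant '[[[-1,0,3,0,0,0,1],[0,0,0,0,0,0,1]]]'
```

```text
clock: 23.2
tool_pos: [0.5828, 0.0028, 0.1894]
tcp_rot: [[-0.996, 0.085, -0.004], [0.085, 0.996, 0.003], [0.005, 0.002, -1.0]]
contact_force: [-0.6, 0.1, -1.8]
opening: 0.0533
clock: 23.4
tool_pos: [0.5832, 0.0038, 0.186]
tcp_rot: [[-0.996, 0.084, -0.006], [0.084, 0.996, 0.003], [0.006, 0.003, -1.0]]
contact_force: [-0.5, -0.1, -2.0]
opening: 0.0535
```

```bash
python3 -m pendant '[[[-3,-5,0,0,-0.005,0,1],[0,0,0,0,0,0,1]]]'; python3 -m pendant '[[[0,-1,6,0,0,0,1],[0,0,8,0,0,0,1],[0,0,0,0,0,0,1]]]'
```

```text
clock: 23.6
tool_pos: [0.5864, -0.0017, 0.1865]
tcp_rot: [[-0.997, 0.083, 0.001], [0.083, 0.997, 0.002], [-0.001, 0.002, -1.0]]
contact_force: [-0.4, 1.1, -1.9]
opening: 0.0535
clock: 23.9
tool_pos: [0.5871, -0.0034, 0.172]
tcp_rot: [[-0.996, 0.084, 0.002], [0.084, 0.996, 0.002], [-0.002, 0.002, -1.0]]
contact_force: [0.3, -0.6, -1.9]
opening: 0.053
```

```bash
python3 -m pendant '[[[0,0,8,0,0,0,1],[0,0,10,0,0,0,1],[0,0,10,0,0,0,1],[0,0,0,0,0,0,1]]]'; python3 -m pendant '[[[0,0,8,0,0,0,1],[0,0,6,0,0,0,1],[0,0,4,0,0,0,1],[0,0,0,0,0,0,1]]]'
```

```text
clock: 24.3
tool_pos: [0.5864, -0.0033, 0.1406]
tcp_rot: [[-0.996, 0.084, 0.001], [0.084, 0.996, 0.002], [-0.001, 0.002, -1.0]]
contact_force: [-0.3, 1.1, -1.8]
opening: 0.0536
clock: 24.7
tool_pos: [0.5861, -0.0031, 0.1206]
tcp_rot: [[-0.996, 0.084, -0.0], [0.084, 0.996, 0.003], [0.0, 0.003, -1.0]]
contact_force: [0.5, -0.3, -0.7]
opening: 0.0533
```

```bash
python3 -m pendant '[[[0,0,3,0,0,0,1],[0,0,2,0,0,0,1],[0,0,0,0,0,0,1]]]'
```

```text
clock: 25.0
tool_pos: [0.5867, -0.0031, 0.1171]
tcp_rot: [[-0.996, 0.084, 0.002], [0.084, 0.996, 0.002], [-0.002, 0.002, -1.0]]
contact_force: [-0.8, 0.3, -1.2]
opening: 0.0536
```

```bash
python3 -m pendant '[[[0,0,2,0,0,0,1],[0,0,1,0,0,0,1]]]' && python3 -m pendant '[[[0,0,0,0,0,0,0.5],[0,0,0,0,0,0,0.2],[0,0,0,0,0,0,0],[0,0,0,0,0,0,0],[0,0,0,0,0,0,0],[0,0,-15,0,0,0,0],[0,0,-35,0,0,0,0],[0,0,-45,0,0,0,0],[10,20,-40,0,0,0,0],[10,40,-10,0,0,0,0],[8,45,0,0,0,0,0],[-10,45,0,0,0,0,0],[-10,40,0,0,0,0,0],[-5,30,0,0,0,0,0],[0,10,0,0,0,0,0],[0,0,0,0,0,0,0]]]'; python3 v.py w9 knob_wing; python3 lid.py w9; python3 - <<'E'
from h import *
t,d,_=snap('top'); b=cv2.resize(t[110:230,150:330],(540,360),interpolation=cv2.INTER_CUBIC)
w=cv2.resize(cv2.imread('pics/w9.png'),(320,240)); o=np.zeros((600,540,3),np.uint8); o[:360]=b; o[360:,:320]=w; cv2.imwrite('pics/s9.png',o)
E
```

```text
clock: 25.2
tool_pos: [0.5871, -0.0032, 0.1167]
tcp_rot: [[-0.996, 0.084, 0.004], [0.084, 0.996, 0.001], [-0.004, 0.001, -1.0]]
contact_force: [-3.7, 1.2, 4.2]
opening: 0.0535
clock: 26.8
tool_pos: [0.6055, 0.2331, 0.2681]
tcp_rot: [[-0.996, 0.089, 0.008], [0.089, 0.996, 0.003], [-0.008, 0.004, -1.0]]
contact_force: [-0.2, -0.3, 0.4]
opening: 0.0852
65.70646984690485 [[0.089, -0.943, -0.32, 0.524], [0.996, 0.085, 0.025, 0.241], [0.003, -0.321, 0.947, 0.409], [0.0, 0.0, 0.0, 1.0]]
26.85 [2.68279085e-01 5.30939142e-01 4.14665127e-01 1.44594329e+00
 6.30826140e-04 3.58003847e-01] [0.60537427 0.2322728  0.26800182] [[-0.996, 0.09, 0.008], [0.09, 0.996, 0.003], [-0.008, 0.004, -1.0]] [-0.44 -0.1   1.08]
knob_wing 0.95 [255, 191] [0.641 0.231 0.061]
collar top 0 nan ((0.0, 0.0), 0.0) [0.5   0.245 0.07 ]
wing top 225 0.06069471368440005 ((0.650782585144043, 0.22621239721775055), (0.05252501368522644, 0.011482669040560722), 12.512527465820312)
rim 3342 [ 0.5882 -0.0027  0.0621]
stud 306 ((0.5861763954162598, -0.0008515865774825215), 0.01310622226446867) [0.58546099 0.00250994 0.17177474]
  return _methods._mean(a, axis=axis, dtype=dtype,
  ret = ret.dtype.type(ret / rcount)
```

View pics/s9.png

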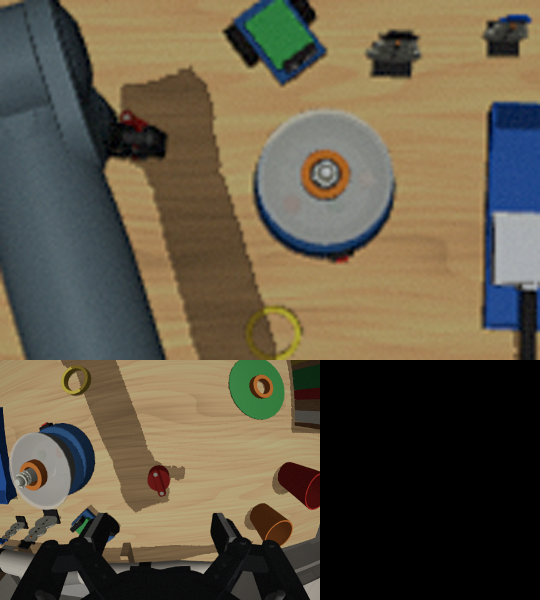

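The lid sits on the bowl with the stud through the collar (top crop, 326,174). The knob was knocked aside and is now at about (0.651, 0.226), with its wing at 12.5°. I approach it.

```bash
python3 -m pendant '[[[-15,0,0,0,0,0,0],[-15,-1,10,0,0,-0.1,0],[-15,-4,20,0,0,-0.1,0],[0,0,30,0,0,-0.11,0],[0,0,40,0,0,0,0],[0,0,20,0,0,0,0],[0,0,0,0,0,0,0],[0,0,0,0,0,0,0]]]'; python3 v.py w10
cat > knob.py <<'E'
from h import *
import sys
z=np.load(sys.argv[1]+'.npz'); info=dict(extrinsics=z['T'],vfov=float(z['vf']),cx=float(z['cx']),cy=float(z['cy']))
Q=cloud(info,z['d'],'wrist'); p=z['p'].astype(int); b,g,r=[p[...,k] for k in range(3)]; ok=~np.isnan(Q[...,0])
zt=float(sys.argv[2]); cx,cy=float(sys.argv[3]),float(sys.argv[4])
k=ok&(abs(Q[...,2]-zt)<.003)&(np.hypot(Q[...,0]-cx,Q[...,1]-cy)<.045)&((r>1.8*g)|(p.min(-1)>130))
P=Q[k]; print('wing top',len(P),np.median(P[:,2]),cv2.minAreaRect(P[:,:2].astype(np.float32)))
E
python3 knob.py w10 .061 .651 .226
```

```text
clock: 27.75
tool_pos: [0.6537, 0.2073, 0.1498]
tcp_rot: [[-0.977, -0.212, 0.012], [-0.212, 0.977, -0.0], [-0.012, -0.003, -1.0]]
contact_force: [-0.3, 0.4, 1.3]
opening: 0.0854
65.70646984690485 [[-0.211, -0.924, -0.318, 0.573], [0.977, -0.201, -0.065, 0.192], [-0.003, -0.324, 0.946, 0.29], [0.0, 0.0, 0.0, 1.0]]
27.8 [ 0.21592268  0.62762674  0.27599999  1.20665202 -0.00304972  0.00273321] [0.65389636 0.20726174 0.15011382] [[-0.977, -0.212, 0.013], [-0.212, 0.977, -0.0], [-0.013, -0.003, -1.0]] [-0.66 -0.67  0.14]
wing top 997 0.0603242265474542 ((0.6505135297775269, 0.22730228304862976), (0.0570002980530262, 0.014982039108872414), 11.75429630279541)
```

```bash
python3 -m pendant '[[[0,10,0,0,0.012,0,0.3],[-1,9,0,0,0,0,0.4],[0,0,20,0,0,0,0.5],[0,0,20,0,0,0,0.5],[0,0,0,0,0,0,0.5]]]'
```

```text
clock: 28.3
tool_pos: [0.6558, 0.231, 0.118]
tcp_rot: [[-0.977, -0.213, 0.014], [-0.213, 0.977, 0.001], [-0.014, -0.002, -1.0]]
contact_force: [-0.4, -0.5, 0.1]
opening: 0.0426
```

```bash
python3 -m pendant '[[[6,-2.5,5,0,0.014,0,0.5],[0,0,20,0,0,0,0.5],[0,0,15,0,0,0,0.5],[0,0,0,0,0,0,0.5]]]'
```

```text
clock: 28.7
tool_pos: [0.6526, 0.2296, 0.0826]
tcp_rot: [[-0.977, -0.215, 0.006], [-0.215, 0.977, 0.0], [-0.006, -0.001, -1.0]]
contact_force: [-0.4, 1.1, 0.3]
opening: 0.0429
```

```bash
python3 -m pendant '[[[3,-2,12,0,0.006,0,0.5],[0,0,12,0,0,0,0.5],[0,0,10,0,0,0,0.5],[0,0,2,0,0,0,0.5],[0,0,0,0,0,0,0.5]]]'
```

```text
clock: 29.2
tool_pos: [0.6516, 0.2272, 0.047]
tcp_rot: [[-0.977, -0.215, 0.003], [-0.215, 0.977, -0.001], [-0.003, -0.001, -1.0]]
contact_force: [0.0, -0.4, 0.3]
opening: 0.0429
```

```bash
python3 -m pendant '[[[1,0,2,0,0,0,0.6],[0,0,0,0,0,0,1],[0,0,0,0,0,0,1],[0,0,0,0,0,0,1],[0,0,0,0,0,0,1],[0,0,0,0,0,0,1],[0,0,0,0,0,0,1]]]' 60
```

```text
clock: 29.9
tool_pos: [0.6509, 0.227, 0.0456]
tcp_rot: [[-0.977, -0.215, 0.004], [-0.215, 0.977, -0.0], [-0.004, -0.001, -1.0]]
contact_force: [1.1, 0.4, -0.9]
opening: 0.0142
```

```bash
python3 -m pendant '[[[0,0,-10,0,0,0,1],[0,0,-30,0,0,0,1],[0,0,-45,0,0,0,1],[0,0,-45,0,0,0,1],[0,0,-45,0,0,0,1],[5,-10,-35,0,0,0,1],[20,-38,0,0,0,0,1],[20,-38,0,0,0,0,1],[20,-38,0,0,0,0,1],[20,-38,0,0,0,0,1],[18,-30,0,0,0,0,1],[8,-14,0,0,0,0,1],[0,0,0,0,0,0.14,1],[0,0,0,0,0,0.14,1],[0,0,0,0,0,0.14,1],[0,0,0,0,0,0.14,1],[0,0,0,0,0,0.14,1],[0,0,0,0,0,0,1],[0,0,0,0,0,0,1]]]'
python3 - <<'E'
from h import *
for k in ['w1','w6','w7','w9','w5']:
    z=np.load(k+'.npz'); info=dict(extrinsics=z['T'],vfov=float(z['vf']),cx=float(z['cx']),cy=float(z['cy']))
    Q=cloud(info,z['d'],'wrist'); p=z['p'].astype(int); b,g,r=[p[...,k] for k in range(3)]
    m=~np.isnan(Q[...,0])&(r>90)&(g<.5*r)&(b<.5*r)&(np.hypot(Q[...,0]-.5,Q[...,1]+.02)<.04)
    if m.sum(): c=Q[m].mean(0); d=np.array([.586,-.002])-c[:2]; print(k,m.sum(),c.round(4),np.hypot(*d),np.arctan2(d[1],d[0]))
E
```

```text
clock: 31.8
tool_pos: [0.584, -0.0072, 0.2807]
tcp_rot: [[-0.873, 0.487, 0.023], [0.487, 0.874, -0.003], [-0.021, 0.009, -1.0]]
contact_force: [-0.9, 0.3, -1.5]
opening: 0.014
w1 23 [ 0.496  -0.0222  0.0315] 0.09227152464879407 0.22095803063064415
w6 28 [ 0.4955 -0.0223  0.0315] 0.09276395878386225 0.22092526430415363
w7 21 [ 0.4952 -0.0217  0.0323] 0.09290059737070912 0.21375473763763897
w9 17 [ 0.4954 -0.0202  0.0321] 0.09245603011273534 0.19811105632843443
w5 45 [ 0.4962 -0.0222  0.0316] 0.09200724575860988 0.22111392707023553
```

```bash
python3 -m pendant '[[[1,5,10,0.008,0.02,0,1],[0,0,15,0,0,0,1],[0,0,15,0,0,0,1],[0,0,8,0,0,0,1],[0,0,0,0,0,0,1]]]'
```

```text
clock: 32.3
tool_pos: [0.5863, -0.0007, 0.2298]
tcp_rot: [[-0.878, 0.479, -0.002], [0.479, 0.878, 0.001], [0.003, 0.0, -1.0]]
contact_force: [0.1, 0.1, -1.5]
opening: 0.0147
```

```bash
python3 -m pendant '[[[-0.5,-1,4,0,0,0,1],[0,0,5,0,0,0,1],[0,0,0,0,0,0,1]]]';python3 -m pendant '[[[0,0,5,0,0,0,1],[0,0,4,0,0,0,1],[0,0,0,0,0,0,1]]]'
```

```text
clock: 32.6
tool_pos: [0.5867, -0.0017, 0.2206]
tcp_rot: [[-0.879, 0.478, -0.002], [0.478, 0.879, 0.001], [0.003, 0.0, -1.0]]
contact_force: [0.8, -0.2, -0.9]
opening: 0.0143
clock: 32.9
tool_pos: [0.587, -0.0019, 0.2117]
tcp_rot: [[-0.879, 0.478, -0.001], [0.478, 0.879, 0.001], [0.001, 0.001, -1.0]]
contact_force: [-0.2, -1.0, -1.3]
opening: 0.0146
```

```bash
python3 -m pendant '[[[0,0,4,0,0,0,1],[0,0,4,0,0,0,1],[0,0,0,0,0,0,1]]]';python3 -m pendant '[[[0,0,3,0,0,0,1],[0,0,2,0,0,0,1],[0,0,0,0,0,0,1]]]'
```

```text
clock: 33.2
tool_pos: [0.5869, -0.0023, 0.2034]
tcp_rot: [[-0.878, 0.478, -0.001], [0.478, 0.878, 0.0], [0.001, -0.0, -1.0]]
contact_force: [-0.5, -0.0, -1.6]
opening: 0.0146
clock: 33.5
tool_pos: [0.5873, -0.0026, 0.2]
tcp_rot: [[-0.878, 0.478, 0.001], [0.478, 0.878, -0.001], [-0.002, 0.0, -1.0]]
contact_force: [-0.7, -1.1, -0.8]
opening: 0.0146
```

```bash
python3 -m pendant '[[[0,0,2,0,0,0,1],[0,0,1.5,0,0,0,1],[0,0,0,0,0,0,1]]]'
```

```text
clock: 33.8
tool_pos: [0.5873, -0.0027, 0.1999]
tcp_rot: [[-0.878, 0.478, 0.004], [0.478, 0.878, -0.001], [-0.005, 0.001, -1.0]]
contact_force: [-2.0, -1.0, -0.4]
opening: 0.0144
```

The knob is seated at foot 154 mm (23.7 mm below the top), as expected for its angle. I loosen the fingers and turn back.

```bash
python3 -m pendant '[[[0,0,0,0,0,0,0.78],[0,0,0,0,0,0,0.78],[0,0,0,0,0,0,0.78],[0,0,-2,0,0,0,0.78],[0,0,0,0,0,-0.1,0.78],[0,0,0,0,0,-0.1,0.78],[0,0,0,0,0,-0.1,0.78],[0,0,0,0,0,-0.1,0.78],[0,0,0,0,0,-0.1,0.78],[0,0,0,0,0,0,0.78]]]'; python3 v.py w11
cat > kz.py <<'E'
from h import *
import sys
z=np.load(sys.argv[1]+'.npz'); info=dict(extrinsics=z['T'],vfov=float(z['vf']),cx=float(z['cx']),cy=float(z['cy']))
Q=cloud(info,z['d'],'wrist'); p=z['p'].astype(int); b,g,r=[p[...,k] for k in range(3)]; ok=~np.isnan(Q[...,0])
k=ok&(np.hypot(Q[...,0]-.5865,Q[...,1]+.002)<.04)&(r>1.8*g)&(Q[...,2]>.14)
P=Q[k]; h=np.histogram(P[:,2],np.arange(.14,.226,.002)); print(len(P),[(round(a,3),int(c)) for a,c in zip(h[1],h[0]) if c>8])
zm=P[:,2].max(); T=P[P[:,2]>np.percentile(P[:,2],97)-.008]; 
top=P[P[:,2]>.186]; 
if len(top)>8: print('wing',cv2.minAreaRect(top[:,:2].astype(np.float32)),np.percentile(top[:,2],[50,95]))
E
python3 kz.py w11; python3 -c "
import cv2;a=cv2.imread('pics/w11.png');cv2.imwrite('pics/w11c.png',a[300:576,200:560])"
```

```text
clock: 34.8
tool_pos: [0.5892, -0.0021, 0.2019]
tcp_rot: [[-1.0, -0.021, 0.007], [-0.021, 1.0, 0.0], [-0.007, 0.0, -1.0]]
contact_force: [-0.6, 0.7, 0.5]
opening: 0.0188
65.70646984690485 [[-0.021, -0.947, -0.32, 0.508], [1.0, -0.02, -0.006, -0.002], [-0.0, -0.32, 0.947, 0.343], [0.0, 0.0, 0.0, 1.0]]
34.85 [-1.11694712e-01  4.08599624e-01  5.16257224e-02  1.20662681e+00
  1.00092379e-03 -1.31254579e-01] [ 0.58929063 -0.00208588  0.20191949] [[-1.0, -0.02, 0.007], [-0.02, 1.0, 0.0], [-0.007, 0.0, -1.0]] [-0.36  0.32 -0.39]
5688 [(np.float64(0.14), 254), (np.float64(0.156), 37), (np.float64(0.158), 57), (np.float64(0.16), 58), (np.float64(0.162), 64), (np.float64(0.164), 65), (np.float64(0.166), 58), (np.float64(0.168), 69), (np.float64(0.17), 75), (np.float64(0.172), 75), (np.float64(0.174), 73), (np.float64(0.176), 73), (np.float64(0.178), 82), (np.float64(0.18), 79), (np.float64(0.182), 80), (np.float64(0.184), 53), (np.float64(0.186), 59), (np.float64(0.188), 52), (np.float64(0.19), 53), (np.float64(0.192), 58), (np.float64(0.194), 844), (np.float64(0.196), 368), (np.float64(0.2), 56), (np.float64(0.202), 69), (np.float64(0.204), 71), (np.float64(0.206), 82), (np.float64(0.208), 62), (np.float64(0.21), 122), (np.float64(0.212), 373), (np.float64(0.214), 1223), (np.float64(0.216), 905)]
wing ((0.5848730802536011, 0.0019044429063796997), (0.0535694919526577, 0.05314570665359497), 34.528507232666016) [0.2137727  0.21691976]
```

View pics/w11c.png

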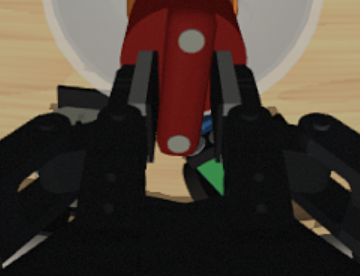

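The wing with its two dots, at (190,40) and (178,143), lies loosely between the pads. Its top at about 0.215 m shows no drop yet. I continue back.

```bash
cat > kz.py <<'E'
from h import *
import sys
z=np.load(sys.argv[1]+'.npz'); info=dict(extrinsics=z['T'],vfov=float(z['vf']),cx=float(z['cx']),cy=float(z['cy']))
Q=cloud(info,z['d'],'wrist'); p=z['p'].astype(int); b,g,r=[p[...,k] for k in range(3)]; ok=~np.isnan(Q[...,0])
near=ok&(np.hypot(Q[...,0]-.5865,Q[...,1]+.002)<.04); k=near&(r>1.8*g)&(Q[...,2]>.14)
zt=np.percentile(Q[k][:,2],98)
m=k&(abs(Q[...,2]-zt)<.005); P=Q[m]; c=P[:,:2].mean(0); u,s,v=np.linalg.svd(P[:,:2]-c,full_matrices=False)
d=v[0]*np.sign(v[0][0]); print('top z',round(float(np.median(P[:,2])),4),len(P),'centre',c.round(4),'yaw rel machine',round(float(np.arctan2(d[1],d[0])-.217),3),'mid z skirt',round(float(np.median(Q[k&(Q[...,2]<zt-.012)&(Q[...,2]>zt-.03)][:,2])),4))
s=state(); R=np.array(s['tcp_rot']); print('tool yaw rel',round(float(np.arctan2(-R[1,0],-R[0,0])-.217),3),s['opening'],np.round(s['wrist_torque'],2))
E
python3 kz.py w11; python3 -m pendant '[[[0,0,0,0,0,-0.08,0.78],[0,0,0,0,0,-0.08,0.78],[0,0,0,0,0,-0.06,0.78],[0,0,0,0,0,0,0.78]]]'; python3 v.py w12 |tail -1; python3 kz.py w12;  python3 -m pendant '[[[0,0,0,0,0,-0.06,0.78],[0,0,0,0,0,-0.04,0.78],[0,0,0,0,0,0,0.78]]]'; python3 v.py w13 |tail -1; python3 kz.py w13
```

```text
top z 0.2156 2468 centre [ 0.5838 -0.0009] yaw rel machine -0.291 mid z skirt 0.1957
tool yaw rel -0.197 0.018892030727484906 [-0.04  0.03 -0.04]
clock: 35.25
tool_pos: [0.5894, -0.0022, 0.202]
tcp_rot: [[-0.972, -0.236, 0.007], [-0.236, 0.972, 0.0], [-0.007, -0.002, -1.0]]
contact_force: [0.4, -0.5, 0.1]
opening: 0.019
  8.05031887e-04 -3.49779495e-01] [ 0.58940309 -0.00220266  0.20199828] [[-0.972, -0.236, 0.007], [-0.236, 0.972, 0.0], [-0.007, -0.002, -1.0]] [-0.63 -0.1   0.18]
top z 0.2161 2446 centre [ 0.584  -0.0019] yaw rel machine -0.1 mid z skirt 0.1962
tool yaw rel 0.021 0.01831109417437178 [0.   0.07 0.03]
clock: 35.6
tool_pos: [0.5894, -0.0022, 0.202]
tcp_rot: [[-0.945, -0.328, 0.007], [-0.328, 0.945, 0.0], [-0.007, -0.002, -1.0]]
contact_force: [0.4, 0.3, 0.5]
opening: 0.0188
  8.86384006e-04 -4.45610998e-01] [ 0.5894225  -0.0021665   0.20207695] [[-0.945, -0.328, 0.007], [-0.328, 0.945, 0.0], [-0.007, -0.002, -1.0]] [-0.21  0.19 -0.7 ]
top z 0.2164 2471 centre [ 0.5838 -0.0024] yaw rel machine -0.004 mid z skirt 0.1963
tool yaw rel 0.117 0.018648410104873617 [ 0.06 -0.04  0.01]
```

```bash
python3 -m pendant '[[[0,0,0,0,0,-0.06,0.78],[0,0,0,0,0,-0.05,0.78],[0,0,0,0,0,0,0.78],[0,0,0,0,0,0,0.78]]]'; python3 v.py w14 |tail -1; python3 kz.py w14
```

```text
clock: 36.05
tool_pos: [0.5896, -0.002, 0.2019]
tcp_rot: [[-0.905, -0.426, 0.007], [-0.426, 0.905, 0.0], [-0.007, -0.003, -1.0]]
contact_force: [-0.0, -0.5, 0.4]
opening: 0.0187
36.1 [-0.11160387  0.4091692   0.05247493  1.20684732  0.00125327 -0.55150034] [ 0.58960269 -0.00198841  0.20191465] [[-0.905, -0.426, 0.007], [-0.426, 0.905, 0.0], [-0.007, -0.003, -1.0]] [-0.15  0.   -0.01]
top z 0.2161 2384 centre [ 0.5842 -0.0025] yaw rel machine 0.136 mid z skirt 0.1962
tool yaw rel 0.223 0.018839265480398198 [0.03 0.02 0.03]
```

```bash
python3 -m pendant '[[[0,0,0,0,0,-0.06,0.78],[0,0,0,0,0,-0.04,0.78],[0,0,0,0,0,0.03,0.78],[0,0,0,0,0,0,0.78]]]'; python3 v.py w15 |tail -1; python3 kz.py w15
```

```text
clock: 36.5
tool_pos: [0.5897, -0.002, 0.2019]
tcp_rot: [[-0.875, -0.484, 0.008], [-0.484, 0.875, 0.0], [-0.007, -0.003, -1.0]]
contact_force: [-0.3, -0.2, -0.0]
opening: 0.0189
36.55 [-0.11165259  0.40921199  0.05257319  1.20662397  0.0012449  -0.61777696] [ 0.58974971 -0.00203624  0.20192845] [[-0.875, -0.485, 0.008], [-0.485, 0.875, 0.0], [-0.007, -0.003, -1.0]] [ 0.35 -0.14  0.2 ]
top z 0.2091 2361 centre [ 0.5841 -0.0044] yaw rel machine 0.371 mid z skirt 0.1889
tool yaw rel 0.289 0.019094465859034727 [-0.01 -0.02 -0.01]
```

The knob clicked: its top dropped from 0.2161 to 0.2091 m. I lower the fingers slightly and turn forward.

```bash
python3 -m pendant '[[[0,0,3,0,0,0,0.78],[0,0,3,0,0,0.05,0.78],[0,0,0.3,0,0,0.12,0.78],[0,0,0.3,0,0,0.12,0.78],[0,0,0.3,0,0,0.12,0.78],[0,0,0.3,0,0,0.12,0.78],[0,0,0.3,0,0,0.12,0.78],[0,0,0.3,0,0,0.12,0.78],[0,0,0.3,0,0,0.12,0.78],[0,0,0.3,0,0,0.12,0.78],[0,0,0.3,0,0,0.12,0.78],[0,0,0.3,0,0,0.12,0.78],[0,0,0,0,0,0,0.78]]]'; python3 v.py w16 |tail -1; python3 kz.py w16
```

```text
clock: 37.85
tool_pos: [0.5902, -0.003, 0.1912]
tcp_rot: [[-0.694, 0.72, 0.009], [0.72, 0.694, -0.002], [-0.007, 0.005, -1.0]]
contact_force: [0.4, -0.6, 0.4]
opening: 0.0188
 -7.03231922e-04  6.89864293e-01] [ 0.5902392  -0.00299312  0.19124168] [[-0.695, 0.719, 0.009], [0.719, 0.695, -0.002], [-0.007, 0.005, -1.0]] [-1.1  -0.33  0.43]
top z 0.2052 2495 centre [0.5858 0.0026] yaw rel machine -0.959 mid z skirt 0.1851
tool yaw rel -1.019 0.0190177560248734 [-0.04 -0.02  0.03]
```

```bash
python3 -m pendant '[[[1,-0.5,0.3,0,0,0.12,0.78],[1,-0.5,0.3,0,0,0.12,0.78],[0,-0.5,0.3,0,0,0.12,0.78],[0,0,0.3,0,0,0.12,0.78],[0,0,0.3,0,0,0.12,0.78],[0,0,0.3,0,0,0.12,0.78],[0,0,0.3,0,0,0.12,0.78],[0,0,0.3,0,0,0.12,0.78],[0,0,0,0,0,0,0.78]]]'; python3 v.py w17 |tail -1; python3 kz.py w17
```

```text
clock: 38.8
tool_pos: [0.5874, -0.0025, 0.1878]
tcp_rot: [[0.207, 0.978, 0.008], [0.978, -0.207, -0.002], [-0.0, 0.008, -1.0]]
contact_force: [0.1, -0.2, -0.1]
opening: 0.0187
 -1.26437897e-03  1.66574895e+00] [ 0.58740966 -0.0025309   0.18785453] [[0.205, 0.979, 0.008], [0.979, -0.205, -0.002], [-0.0, 0.008, -1.0]] [ 0.12 -0.66 -1.07]
top z 0.2025 2478 centre [0.5879 0.0032] yaw rel machine 1.229 mid z skirt 0.1821
tool yaw rel -1.994 0.018993654940920028 [-0.    0.   -0.02]
```

```bash
python3 -m pendant '[[[0,0,0.2,0,0,0.1,0.78],[0,0,0.2,0,0,0.1,0.78],[0,0,0,0,0,0.1,0.78],[0,0,0,0,0,0.1,0.78],[0,0,0,0,0,0,0.78]]]'; python3 v.py w18 |tail -1; python3 kz.py w18
```

```text
clock: 39.35
tool_pos: [0.5871, -0.0027, 0.1871]
tcp_rot: [[0.567, 0.824, 0.007], [0.824, -0.567, -0.003], [0.002, 0.007, -1.0]]
contact_force: [0.1, 1.0, -0.1]
opening: 0.0187
 -1.69963699e-03  2.06056225e+00] [ 0.58713849 -0.00267358  0.18704743] [[0.566, 0.824, 0.007], [0.825, -0.566, -0.003], [0.002, 0.007, -1.0]] [ 1.11  0.72 -0.19]
top z 0.2017 2484 centre [0.5894 0.0024] yaw rel machine 0.866 mid z skirt 0.1814
tool yaw rel -2.389 0.01893421914721198 [-0.01  0.05  0.01]
```

```bash
python3 -m pendant '[[[0,0,0,0,0,0.05,0.78],[0,0,0,0,0,0.05,0.78],[0,0,0,0,0,0.03,0.78]]]'; python3 v.py w19 |tail -1; python3 kz.py w19; python3 -m pendant '[[[0,0,0,0,0,0.05,0.78],[0,0,0,0,0,0.04,0.78]]]'; python3 v.py w20 |tail -1; python3 kz.py w20
```

```text
clock: 39.7
tool_pos: [0.5871, -0.0027, 0.187]
tcp_rot: [[0.663, 0.749, 0.007], [0.749, -0.663, -0.003], [0.003, 0.007, -1.0]]
contact_force: [0.4, -0.0, 0.3]
opening: 0.0187
 -1.84660282e-03  2.18461176e+00] [ 0.58707897 -0.00271347  0.18694466] [[0.663, 0.748, 0.007], [0.748, -0.663, -0.003], [0.003, 0.007, -1.0]] [-0.32 -0.42  0.1 ]
top z 0.2015 2498 centre [0.5896 0.0021] yaw rel machine 0.763 mid z skirt 0.1813
tool yaw rel -2.513 0.01893419166928239 [-0.03 -0.    0.04]
clock: 39.95
tool_pos: [0.5869, -0.0028, 0.1869]
tcp_rot: [[0.727, 0.687, 0.007], [0.687, -0.727, -0.003], [0.003, 0.007, -1.0]]
contact_force: [-0.6, -0.0, -0.0]
opening: 0.0192
 -2.01733052e-03  2.27348302e+00] [ 0.58687795 -0.00276661  0.18690472] [[0.727, 0.686, 0.007], [0.686, -0.727, -0.003], [0.003, 0.007, -1.0]] [-0.75  0.16  0.29]
top z 0.2015 2498 centre [0.5897 0.0018] yaw rel machine 0.679 mid z skirt 0.1812
tool yaw rel -2.602 0.018518924110359308 [-0.04  0.   -0.03]
```

```bash
python3 -m pendant '[[[0,0,0,0,0,0.05,0.78],[0,0,0,0,0,0.05,0.78]]]'; python3 v.py w21 |tail -1; python3 kz.py w21; python3 -m pendant '[[[0,0,0,0,0,0.05,0.78],[0,0,0,0,0,0.04,0.78]]]'; python3 v.py w22 |tail -1; python3 kz.py w22
```

```text
clock: 40.2
tool_pos: [0.5867, -0.0028, 0.1869]
tcp_rot: [[0.791, 0.612, 0.006], [0.612, -0.791, -0.003], [0.003, 0.006, -1.0]]
contact_force: [0.3, -0.5, 0.1]
opening: 0.0187
 -2.13268817e-03  2.37258807e+00] [ 0.58674993 -0.00279159  0.18685384] [[0.792, 0.611, 0.006], [0.611, -0.792, -0.003], [0.003, 0.006, -1.0]] [-0.26 -0.97 -0.61]
top z 0.2015 2509 centre [0.59   0.0016] yaw rel machine 0.579 mid z skirt 0.1812
tool yaw rel -2.701 0.019177649066834355 [-0.04  0.06  0.06]
clock: 40.45
tool_pos: [0.5867, -0.0028, 0.1868]
tcp_rot: [[0.842, 0.54, 0.006], [0.54, -0.842, -0.003], [0.004, 0.006, -1.0]]
contact_force: [-0.7, -0.5, 0.3]
opening: 0.0186
 -2.16855935e-03  2.46045144e+00] [ 0.58673045 -0.00280361  0.18683004] [[0.842, 0.539, 0.006], [0.539, -0.842, -0.003], [0.004, 0.006, -1.0]] [-1.65  0.03  0.17]
top z 0.2014 2507 centre [0.5903 0.0013] yaw rel machine 0.494 mid z skirt 0.1812
tool yaw rel -2.789 0.018888991378638708 [-0.05  0.06  0.03]
```

```bash
python3 -m pendant '[[[0,0,0,0,0,0.05,0.78],[0,0,0,0,0,0.05,0.78]]]'; python3 v.py w23 |tail -1; python3 kz.py w23; python3 -m pendant '[[[0,0,0,0,0,0.05,0.78],[0,0,0,0,0,0.05,0.78]]]'; python3 v.py w24 |tail -1; python3 kz.py w24
```

```text
clock: 40.7
tool_pos: [0.5867, -0.0028, 0.1868]
tcp_rot: [[0.89, 0.455, 0.006], [0.455, -0.89, -0.003], [0.004, 0.005, -1.0]]
contact_force: [0.5, -0.2, -0.2]
opening: 0.0188
 -2.22116090e-03  2.55871484e+00] [ 0.586701   -0.00286463  0.18681826] [[0.891, 0.454, 0.006], [0.454, -0.891, -0.003], [0.004, 0.005, -1.0]] [-0.21  0.47  0.2 ]
top z 0.2014 2497 centre [0.5905 0.0009] yaw rel machine 0.392 mid z skirt 0.1812
tool yaw rel -2.888 0.018895860335921638 [-0.06  0.09  0.01]
clock: 40.95
tool_pos: [0.5866, -0.0029, 0.1867]
tcp_rot: [[0.931, 0.366, 0.006], [0.366, -0.931, -0.003], [0.004, 0.005, -1.0]]
contact_force: [-0.1, -0.8, 0.1]
opening: 0.0189
 -2.49260778e-03  2.65652592e+00] [ 0.58660775 -0.00298226  0.1867138 ] [[0.931, 0.365, 0.006], [0.365, -0.931, -0.003], [0.004, 0.005, -1.0]] [-0.97 -0.98 -0.39]
top z 0.2013 2513 centre [5.907e-01 4.000e-04] yaw rel machine 0.295 mid z skirt 0.1811
tool yaw rel -2.985 0.019013482715890612 [-0.07  0.05  0.06]
```

```bash
python3 -m pendant '[[[0,0,0,0,0,0.05,0.78],[0,0,0,0,0,0.05,0.78]]]'; python3 v.py w25 |tail -1; python3 kz.py w25; python3 -m pendant '[[[0,0,0,0,0,0.05,0.78],[0,0,0,0,0,0.05,0.78]]]'; python3 v.py w26 |tail -1; python3 kz.py w26; python3 -c "
import cv2;a=cv2.imread('pics/w26.png');cv2.imwrite('pics/w26c.png',a[200:576,160:600])"
```

```text
clock: 41.2
tool_pos: [0.5866, -0.0032, 0.1867]
tcp_rot: [[0.962, 0.274, 0.006], [0.274, -0.962, -0.004], [0.005, 0.005, -1.0]]
contact_force: [0.4, -1.2, 0.9]
opening: 0.0186
41.25 [-0.11198284  0.41008351  0.0142254   1.16876706 -0.00300805  2.75391323] [ 0.58654348 -0.00320026  0.18671311] [[0.962, 0.272, 0.006], [0.272, -0.962, -0.004], [0.005, 0.005, -1.0]] [-0.47 -0.76 -0.5 ]
top z 0.2013 2505 centre [ 5.908e-01 -3.000e-04] yaw rel machine 0.197 mid z skirt 0.1811
tool yaw rel -3.083 0.018913995040975788 [-0.14  0.09  0.05]
clock: 41.45
tool_pos: [0.5866, -0.0036, 0.1867]
tcp_rot: [[0.984, 0.179, 0.006], [0.179, -0.984, -0.004], [0.005, 0.005, -1.0]]
contact_force: [-1.0, 0.3, 0.7]
opening: 0.019
41.5 [-0.11217554  0.41016577  0.01425009  1.16862724 -0.00378885  2.85075509] [ 0.5865851  -0.00356217  0.18667585] [[0.984, 0.178, 0.006], [0.178, -0.984, -0.004], [0.005, 0.005, -1.0]] [-0.23 -1.01 -0.41]
top z 0.2013 2482 centre [ 0.5908 -0.0011] yaw rel machine 0.109 mid z skirt 0.1811
tool yaw rel -3.18 0.01872470792479244 [-0.15  0.03  0.05]
```

View pics/w26c.png

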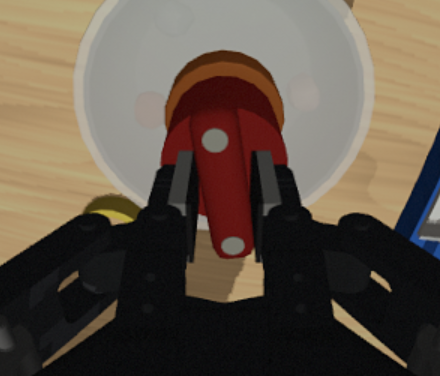

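The fingers still stand loosely around the wing, and its top at 0.2013 m is constant, so the foot is on the collar. No torque yet, so I'll regrip half a turn back, which leaves wrist range, and snug it.

```bash
python3 -m pendant '[[[0,0,0,0,0,-0.05,0.5],[0,0,-10,0,0,-0.05,0.4],[0,0,-20,0,0,-0.14,0.4],[0,0,-5,0,0,-0.14,0.4],[0,0,0,0,0,-0.14,0.4],[0,0,0,0,0,-0.14,0.4],[0,0,0,0,0,-0.14,0.4],[0,0,0,0,0,-0.14,0.4],[0,0,0,0,0,-0.14,0.4],[0,0,0,0,0,-0.14,0.4],[0,0,0,0,0,-0.14,0.4],[0,0,0,0,0,-0.14,0.4],[0,0,0,0,0,-0.14,0.4],[0,0,0,0,0,-0.14,0.4],[0,0,0,0,0,-0.14,0.4],[0,0,0,0,0,-0.14,0.4],[0,0,0,0,0,-0.14,0.4],[0,0,0,0,0,-0.14,0.4],[0,0,0,0,0,-0.14,0.4],[0,0,0,0,0,-0.14,0.4]]]'; python3 -m pendant '[[[0,0,0,0,0,-0.14,0.4],[0,0,0,0,0,-0.14,0.4],[0,0,0,0,0,-0.14,0.4],[0,0,0,0,0,-0.14,0.4],[0,0,0,0,0,0,0.4]]]'; python3 v.py w27 |tail -1; python3 kz.py w27
```

```text
clock: 43.5
tool_pos: [0.5879, -0.0006, 0.2243]
tcp_rot: [[-0.988, 0.153, 0.01], [0.153, 0.988, 0.002], [-0.01, 0.003, -1.0]]
contact_force: [-0.1, -0.5, -0.3]
opening: 0.0515
clock: 44.0
tool_pos: [0.5883, 0.0001, 0.2245]
tcp_rot: [[-0.901, -0.435, 0.011], [-0.435, 0.901, 0.003], [-0.011, -0.002, -1.0]]
contact_force: [0.9, -0.3, 0.2]
opening: 0.0509
44.05 [-0.10982353  0.39643864  0.09183159  1.25563845  0.004189   -0.55673992] [5.88252042e-01 1.28162284e-04 2.24540094e-01] [[-0.902, -0.432, 0.011], [-0.432, 0.902, 0.003], [-0.011, -0.002, -1.0]] [-0.49  0.18  0.34]
top z 0.2013 1771 centre [ 0.5832 -0.0038] yaw rel machine 0.105 mid z skirt 0.181
tool yaw rel 0.23 0.051067208695315496 [-0.01 -0.03  0.01]
```

```bash
python3 -m pendant '[[[2,-1,0,0,0.01,0.12,0.5],[0,0,14,0,0,0,0.5],[0,0,14,0,0,0,0.5],[0,0,7,0,0,0,0.5],[0,0,0,0,0,0,0.7],[0,0,0,0,0,0,1],[0,0,0,0,0,0,1],[0,0,0,0,0,0,1],[0,0,0,0,0,0,1]]]' 40; python3 -c "
from h import *
s=state();print(s['qpos'],np.round(s['wrist_torque'],2))";  python3 -m pendant '[[[0,0,0,0,0,0.04,1],[0,0,0,0,0,0.04,1]]]'; python3 v.py w28|tail -1; python3 kz.py w28
```

```text
clock: 44.95
tool_pos: [0.588, -0.0025, 0.1899]
tcp_rot: [[-0.951, -0.31, 0.004], [-0.31, 0.951, -0.002], [-0.003, -0.004, -1.0]]
contact_force: [-0.2, -1.0, -2.3]
opening: 0.0149
[-0.11104791  0.41342152  0.02776595  1.18090224 -0.00204034 -0.42595348] [-0.18 -0.05  0.  ]
clock: 45.15
tool_pos: [0.5878, -0.0025, 0.1899]
tcp_rot: [[-0.973, -0.231, 0.003], [-0.231, 0.973, -0.002], [-0.003, -0.003, -1.0]]
contact_force: [-0.5, -1.5, -3.2]
opening: 0.0148
45.2 [-0.11100469  0.41355744  0.02783223  1.18164176 -0.00195978 -0.34288884] [ 0.58772561 -0.00243026  0.18988893] [[-0.973, -0.23, 0.003], [-0.23, 0.973, -0.002], [-0.003, -0.003, -1.0]] [-1.09 -0.85 -3.02]
top z 0.2013 2471 centre [ 0.5822 -0.0026] yaw rel machine 0.027 mid z skirt 0.1811
tool yaw rel 0.015 0.01468204891761023 [-0.07  0.05  0.02]
```

```bash
for i in 1 ; do python3 -m pendant '[[[0,0,0.5,0,0,0.05,1],[0,0,0.5,0,0,0.05,1],[0,0,0,0,0,0.05,1]]]'; done; python3 v.py w29|tail -1; python3 kz.py w29; python3 -m pendant '[[[0,0,0.5,0,0,0.05,1],[0,0,0.3,0,0,0.05,1],[0,0,0,0,0,0.05,1]]]'; python3 v.py w30|tail -1; python3 kz.py w30
```

```text
clock: 45.5
tool_pos: [0.5879, -0.0025, 0.1899]
tcp_rot: [[-0.997, -0.081, 0.004], [-0.081, 0.997, -0.003], [-0.004, -0.003, -1.0]]
contact_force: [0.8, -0.6, -6.1]
opening: 0.0149
45.55 [-0.11092152  0.41305803  0.02703262  1.18036964 -0.00231401 -0.19001858] [ 0.58789807 -0.00251131  0.18987582] [[-0.997, -0.079, 0.004], [-0.079, 0.997, -0.003], [-0.004, -0.003, -1.0]] [ 0.98 -0.8  -2.89]
top z 0.2013 2459 centre [ 0.5822 -0.0018] yaw rel machine -0.119 mid z skirt 0.1811
tool yaw rel -0.138 0.015150047462272834 [-0.09 -0.03  0.09]
clock: 45.85
tool_pos: [0.588, -0.0028, 0.1898]
tcp_rot: [[-0.998, 0.069, 0.005], [0.069, 0.998, -0.004], [-0.005, -0.003, -1.0]]
contact_force: [0.7, -1.3, -4.4]
opening: 0.0148
45.9 [-0.11095583  0.41282524  0.02636129  1.17935796 -0.00310927 -0.0400206 ] [ 0.58798734 -0.00279005  0.18975635] [[-0.997, 0.071, 0.005], [0.071, 0.997, -0.004], [-0.005, -0.003, -1.0]] [ 0.26 -2.09 -2.57]
top z 0.2013 2462 centre [ 0.582  -0.0012] yaw rel machine -0.265 mid z skirt 0.181
tool yaw rel -0.288 0.014772300149869558 [-0.08  0.02  0.23]
```

```bash
python3 -m pendant '[[[0,0,0,0,0,0.03,1],[0,0,0,0,0,0.02,1]]]'; python3 v.py w31|tail -1; python3 kz.py w31
```

```text
clock: 46.1
tool_pos: [0.588, -0.0029, 0.1898]
tcp_rot: [[-0.993, 0.117, 0.005], [0.117, 0.993, -0.004], [-0.005, -0.003, -1.0]]
contact_force: [0.3, -1.4, -3.0]
opening: 0.0149
46.15 [-0.11091582  0.41285518  0.0264982   1.1794281  -0.00339666  0.00723387] [ 0.58801574 -0.00285951  0.18979168] [[-0.993, 0.118, 0.005], [0.118, 0.993, -0.004], [-0.005, -0.003, -1.0]] [ 0.75 -2.43 -3.57]
top z 0.2013 2445 centre [ 0.5821 -0.001 ] yaw rel machine -0.31 mid z skirt 0.181
tool yaw rel -0.335 0.015036160648543868 [-0.11 -0.05  0.51]
```

Torque has risen to about 0.5 N m, so it is snug. I release, retreat and check.

```bash
python3 -m pendant '[[[0,0,0,0,0,0,0.8],[0,0,0,0,0,0,0.5],[0,0,0,0,0,0,0.5],[0,0,-20,0,0,0,0.5],[0,0,-35,0,0,0,0.4],[0,0,-45,0,0,0,0],[20,20,-20,0,0,0,0],[30,35,0,0,0,0,0],[30,35,0,0,0,0,0],[30,35,0,0,0,0,0],[0,0,0,0,0,0,0],[0,0,0,0,0,0,0]]]'; python3 v.py w32|tail -1; python3 kz.py w32; python3 - <<'E'
from h import *
t,d,_=snap('top'); b=cv2.resize(t[100:290,110:390],(780,530),interpolation=cv2.INTER_CUBIC); cv2.imwrite('pics/end.png',b)
E
```

```text
clock: 47.35
tool_pos: [0.4923, 0.1402, 0.3183]
tcp_rot: [[-0.993, 0.118, 0.016], [0.118, 0.993, 0.002], [-0.015, 0.004, -1.0]]
contact_force: [0.8, -0.6, 0.3]
opening: 0.0853
 3.65167581e-05 2.72331689e-01] [0.49242713 0.14003605 0.31837232] [[-0.993, 0.119, 0.015], [0.119, 0.993, 0.002], [-0.015, 0.004, -1.0]] [ 0.14  0.32 -0.41]
top z 0.2005 92 centre [0.5609 0.0007] yaw rel machine -1.074 mid z skirt 0.1812
tool yaw rel -0.336 0.08520825335659575 [0.02 0.01 0.02]
```

View pics/end.png

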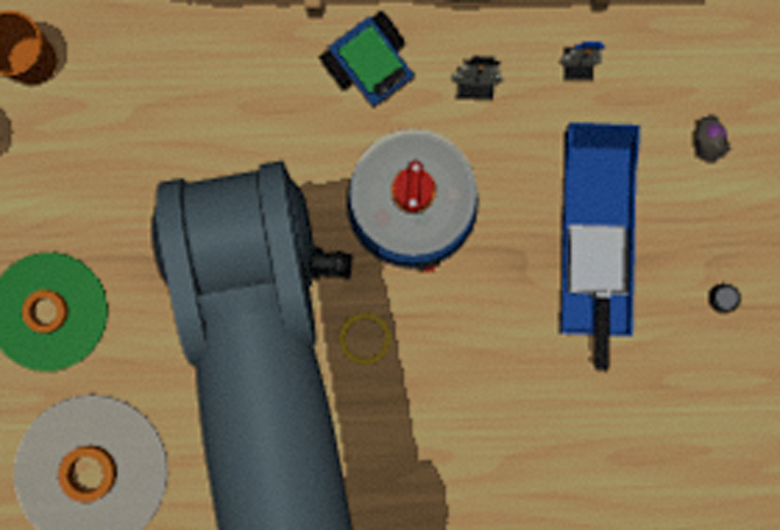

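The final top view shows the knob on the stud at (414,190), the lid on the bowl, the scoop flat in the tray and the bystanders in place. Handing in.

```bash
python3 -c "
from cell import hand_in; print(hand_in())"
```

```text
the job is handed in; nothing more can be done
None
```

The tumbler is loaded, closed and handed in at about 47 s of the 210 s allowed.

- **Stones:** all four that were there went into the bowl in one scoop. The top view and the drop in wrist load to the scoop's own weight both confirmed this.
- **Scoop:** it lies flat in the tray. The first attempt to lay it down caught on the tray's side wall, at about 19 N, so I lifted, shifted it and set it down again. I pressed it flat with 39 N along z (about 42 N in total), measured at the wrist and passed through the held scoop.
- **Lid:** the smaller clear lid is on the bowl over the stud.
- **Knob:** it had been knocked about 2.5 cm aside, so I found it again before picking it up. I set it on the stud and turned it back until it dropped 7 mm at the click. Then I turned it forward until its foot was on the collar, about 142 mm up against 141 mm expected.

Two readings disagreed with the description:
- **Turn to tight:** the knob went tight only about 3.8 rad after the click, instead of 2.5 to 3 rad.
- **Final torque:** the last reading before I let go was about 0.5 N m, a little over the stated 0.2 to 0.4 N m. I stopped there.

The last top view shows everything in place and the robot clear. The last wrist-camera knob fit, taken after letting go, saw only a sliver of the wing. I relied on the readings taken before release instead.

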